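Put away the microscope session

ROBOT

A 6-joint arm with a two-finger parallel gripper is mounted at the origin on the work surface. World frame = base frame: x ahead of the robot, y to its left, z up, the work surface at z = 0. Lengths are in m, angles in rad, forces in N, time in s.
With the tool pointing down it reaches from about 0.35 to 0.975 m from the base axis. Payload 4.9 kg.
Tool frame: the origin (TCP) lies midway between the tips of the shut fingers; the grasp point (between the pads) lies 19 mm behind it (tcp_to_grasp is the z of the grasp point in the tool frame, in m); z points along the fingers, y is the line along which they close (so a half turn about z gives the same grasp; the last joint's range is limited). The gripper opens to 85 mm and grips with 20 to 120 N. Pads are 22 mm wide; open, the fingers measure 114 mm over their backs; the gripper's body (76 mm by 85 mm) begins 54 mm behind the grasp point. The pads swing forward as they close: fully open they stand 13 mm farther back than shut.
Start: joints at [1.186, 0.053, 1.613, -0, 1.476, -0.119], TCP at [0.164, 0.603, 0.205] pointing down, gripper open.
Joint ranges: [-3.01, 3.01], [-1.01, 2.22], [0.06, 2.58], [-1.02, 4.17], [0.09, 2.62], [-3.14, 3.14]. Speed limits (rad/s): [2.57, 2.57, 3.14, 3.14, 3.14, 3.14].

INTERFACE

Orientations are given as a unit quaternion [x, y, z, w].
In Python, from plant import get_state, snapshot, hand_in, tcp_to_grasp gives the robot as it stands.
- The arm moves only by the tool step_arm, never from a script. Its argument "rows" is a list of rows, each an object of numbers: "dx", "dy", "dz": the shift along the tool's x, y, z in units of 0.2 m (1.0 is 0.2 m); "ax", "ay", "az": the turn, a rotation vector about the tool's x, y, z in units of 90 degrees (1.0 is 90 degrees); "grip": the opening, from -1 (shut) to 1 (fully open). A call has 1 to 8 rows; each row is the pose to reach, as a shift and turn from the pose commanded when the call began, along the tool's axes at that moment; what a row does not reach only later rows make up. A row lasts 1/12 s, in which the tool goes at most 41.7 mm and 7.16 degrees, less where a joint would pass 70% of its speed; a pose out of reach is approached as far as the arm can. A call with a number of a shift or a turn outside -1 to 1 is refused whole. A call with a gripper value outside its range is refused whole. The fingers move at their own pace and stop on an object; "force" is the grip in N (left out, the last holds). Time passes only in rows, so rows that repeat a pose let the fingers close. It gives the time, the measured TCP pose, the force, the opening and the grip force at its end, in the units of the state.
- get_state(): the state, without advancing time (a new reading comes with each control period).
- snapshot(name): name is "scene" or "side" or "wrist"; returns a dict with "pixels" (420x560x3 uint8, red, green, blue), "mtx" (3x3 intrinsics, pixels), "R" (3x3) and "t" (3): a world point X has camera coordinates R X + t. Camera axes: x right, y down, z forward; pixel columns grow to the right and rows downward; lengths in m; the calibration is good to about 2 mm. A picture is of the moment at which its call begins. There is no depth.
- hand_in(): hands the job in; it is judged then, once.
The state is a dict: "time_s": time; "joints": joint angles; "qvel": joint speeds; "joint_efforts": joint torques, N m; "ee_pos": TCP position; "tcp_rot": TCP orientation; "ft_force": force on the tool from outside, world axes, zero at the start; "wrist_torque": the same for the moment, N m; "width": finger opening in m; "grasp_force": force on a finger pad.
Only numpy, scipy, OpenCV 4.12 (cv2) and the standard library are available. Lean on these libraries where they do the work, as an engineer would, in place of code of your own. Each camera call takes 0.05 s, during which the arm holds its last target. There are 200 camera calls.

TASK

The microscope session is over: put away what is left on the bench. Stand the two black specimen mounts in the shallow white two-bay tray, one in each bay; the two metal objective lenses in the grey rest, one in each round well, nose up; and the capped sample jar in the blue basket. Set each one down upright on the floor of its place without dropping it, and let go of it.

Things in the scene. Friction and masses are not known exactly. Their poses are not given: they have to be found in the camera images.
- mount_a: loose specimen mount: a plain black resin disc, 30 mm diameter and 25 mm high, about 35 g, with a small bright metal specimen showing in its top face; it stands upright on the bench. Origin: centre of its underside; z up through the disc. It and the other mount are interchangeable.
- mount_b: loose specimen mount: a plain black resin disc, 30 mm diameter and 25 mm high, about 35 g, with a small bright metal specimen showing in its top face; it stands upright on the bench. Origin: centre of its underside; z up through the disc. It and the other mount are interchangeable.
- objective_a: loose microscope objective lens: bright metal barrel, 28 mm diameter and straight up to 42 mm, then tapering to a 16 mm nose at 52 mm, about 120 g; it stands upright on the bench, nose up. Origin: centre of its underside; z up along the barrel. It and the other objective are interchangeable.
- objective_b: loose microscope objective lens: bright metal barrel, 28 mm diameter and straight up to 42 mm, then tapering to a 16 mm nose at 52 mm, about 120 g; it stands upright on the bench, nose up. Origin: centre of its underside; z up along the barrel. It and the other objective are interchangeable.
- jar: loose sample jar: clear glass jar of 36 mm diameter with a pale label band, and a white screw cap of 38 mm diameter and 16 mm high on top (from 52 to 68 mm above its underside); 68 mm high in all, about 60 g; stands upright. Origin: centre of its underside; z up.
- mount_tray: fixed shallow white plastic tray, 124 x 64 mm (its x by its y) and 10 mm high, open on top, with 4 mm walls, a 4 mm thick floor and one low divider, also 10 mm high, across its middle (in the plane x = 0). The divider makes two square bays of 56 x 56 mm, centred at x = -30 mm and x = +30 mm, y = 0. Origin: centre of its underside, on the bench; x along its length.
- objective_rest: fixed grey plastic block, 140 x 80 mm (its x by its y) and 16 mm high, with two round wells in its top, 49 mm in diameter and 12 mm deep (floor 4 mm above the bench), centred at x = -34 mm and x = +34 mm, y = 0. Origin: centre of its underside, on the bench; x along its length.
- basket: fixed small blue plastic basket, 100 x 84 mm (its x by its y) and 40 mm high, open on top, with 4 mm walls and one undivided inner floor of 92 x 76 mm, 4 mm above the bench. Origin: centre of its underside, on the bench; x along its length.
Mind the look-alikes: they are no part of the job. What is shaped like the mount_b but orange or pink is not meant.

How it is judged:
By the outcome, as a careful person would: the job done as asked, in the order asked, and still so for the second after the job is handed in, with the robot touching nothing.
It also fails if it takes over 115 s, if anything falls off the work surface, if the arm or the gripper's body presses on something with over 40 N, if the wrist force passes 120 N, or if a joint passes its speed limit or range.

## Working session

There is one attempt and no reset: what is moved stays moved. The work goes in short steps, Python scripts to look and compute and a tool call to move; the robot and the scene stay as the last step left them, time stands still between calls to the robot, and variables do not carry over. Pictures are saved under pics/ and viewed, at most 14 in all, crops included, and the job is handed in when it is done.

Besides the shell and the picture viewer there is one more tool, called after "Emit:" as a command line: name --argument value ..., lists and objects as JSON in quotes. step_arm: Moves the arm, as the interface text tells. Shifts and turns lie within -1 to 1; 1 stands for 0.2 m of shift or 90 degrees of turn. Its arguments: {"type":"object","properties":{"rows":{"type":"array"},"force":{"type":"number"}},"required":["rows"]}

```bash
mkdir -p pics
cat > h.py <<'E'
import numpy as np, cv2, sys
from plant import get_state, snapshot, hand_in, tcp_to_grasp
from scipy.spatial.transform import Rotation as Ro
def snap(n,f):
    s=snapshot(n); cv2.imwrite('pics/'+f+'.png',s['pixels'][:,:,::-1]); np.savez('pics/'+f+'.npz',**{k:s[k] for k in('mtx','R','t')}); return s
def w(f,u,v,z):
    s=np.load('pics/'+f+'.npz'); R,t=s['R'],s['t']
    d=R.T@np.linalg.solve(s['mtx'],[u,v,1.]); c=-R.T@t
    return c+d*(z-c[2])/d[2]
def px(f,X):
    s=np.load('pics/'+f+'.npz'); p=s['mtx']@(s['R']@np.array(X)+s['t']); return p[:2]/p[2]
def go(x,y,z,yaw=None):
    # shift in tool units from current pose
    st=get_state(); q=Ro.from_quat(st['tcp_rot']); d=q.inv().apply(np.array([x,y,z])-st['ee_pos'])/0.2
    return d.round(4)
E
python3 - <<'E'
from h import *
for n in('scene','side','wrist'): s=snap(n,n+'0'); print(n,-s['R'].T@s['t'])
print(get_state(),tcp_to_grasp); print(Ro.from_quat(get_state()['tcp_rot']).as_matrix().round(3))
E
```

```text
scene [ 1.15597262 -0.11286825  0.75786815]
side [0.40999978 0.69517435 0.53893559]
wrist [0.10084428 0.61938894 0.37257008]
{'time_s': 0.15, 'joints': array([ 1.18599367e+00,  5.32126797e-02,  1.61396215e+00,  9.41724916e-06,
        1.47599600e+00, -1.18984265e-01]), 'qvel': array([ 0.00094199, -0.00214518, -0.00406561,  0.00022285,  0.00152716,
        0.00017362]), 'joint_efforts': array([ 1.47351743e-04, -3.94248283e+01, -3.70718479e+01, -1.46963712e-04,
        4.63928824e-03, -8.64849056e-06]), 'ee_pos': array([0.163978  , 0.60256764, 0.20395066]), 'tcp_rot': array([ 1.32518641e-01,  9.91180199e-01, -7.63018260e-04, -2.01210099e-04]), 'ft_force': array([-0.66322098,  0.74146225, -0.64224156]), 'wrist_torque': array([-0.02158735,  0.02707959, -0.00449699]), 'grasp_force': 0.0, 'width': 0.08532002579959577} -0.0187
[[-0.965  0.263 -0.001]
 [ 0.263  0.965 -0.001]
 [ 0.    -0.002 -1.   ]]
```

View pics/scene0.png

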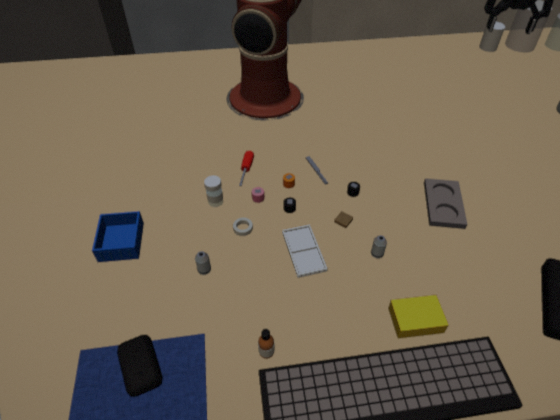

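View pics/side0.png

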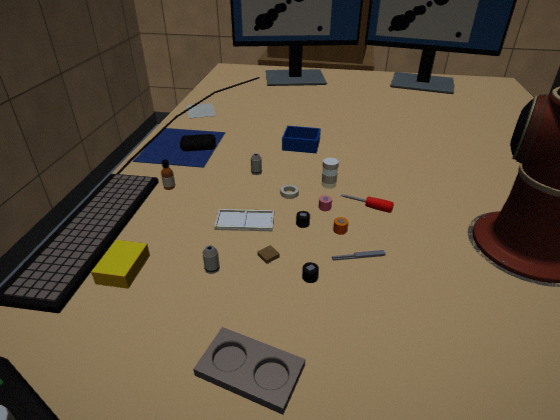

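The scene view shows mounts at (290,205) and (353,189), objectives at (203,262) and (379,246), and the jar at (214,190). The tray is at (304,250), the rest at (445,203) and the basket at (119,236). The orange and pink discs are the look-alikes. I'll enlarge both views.

Run:
```python
import cv2
a=cv2.imread('pics/scene0.png')[160:290,85:485]; cv2.imwrite('pics/c1.png',cv2.resize(a[:, :200],None,fx=4,fy=4,interpolation=2)); cv2.imwrite('pics/c2.png',cv2.resize(a[:,180:380],None,fx=4,fy=4,interpolation=2))
b=cv2.imread('pics/side0.png')[120:410,190:410]; cv2.imwrite('pics/c3.png',cv2.resize(b,None,fx=2,fy=2,interpolation=2))
```

```text
(no output)
```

View pics/c1.png

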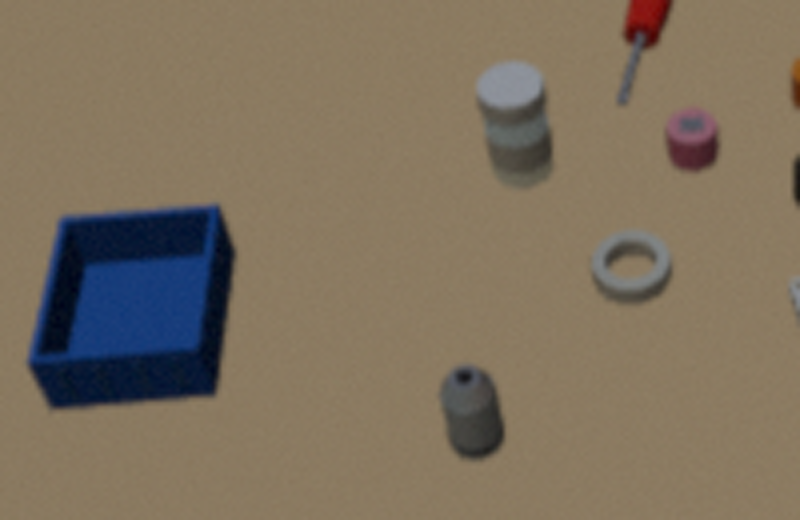

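View pics/c2.png

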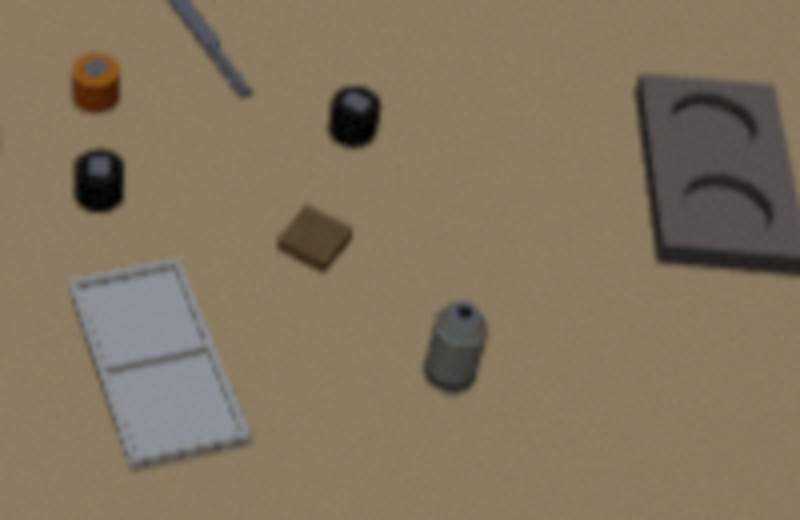

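View pics/c3.png

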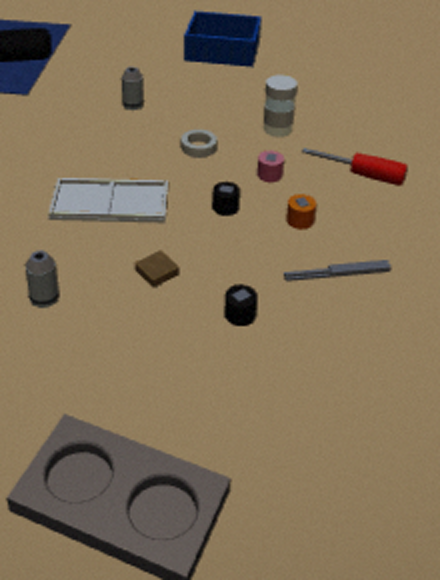

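c1 shows the jar cap at (511,81), one objective's nose at (464,376), and the basket rim. c2 shows mount tops at (99,166) and (356,102), the other nose at (464,311), and the tray corners. c3 shows the same things from the side, with the wells at (79,473) and (163,508).

```bash
cat > m.py <<'E'
from h import *
c1=lambda x,y,z:w('scene0',85+x/4,160+y/4,z)[:2]
c2=lambda x,y,z:w('scene0',265+x/4,160+y/4,z)[:2]
c3=lambda x,y,z:w('side0',190+x/2,120+y/2,z)[:2]
P=lambda n,*a:print(n,*[np.round(q,4) for q in a])
P('m1',c2(99,166,.025),c3(226,190,.025))
P('m2',c2(356,102,.025),c3(241,294,.025))
P('o1',c2(464,311,.052),c3(40,257,.052))
P('o2',c1(464,376,.052),c3(132,72,.052))
P('jar',c1(511,81,.068),c3(281,85,.068))
P('tray s',*[c2(*p,.01) for p in((70,281),(180,262),(250,436),(133,463))])
P('tray side',*[c3(*p,.01) for p in((57,180),(167,181),(168,215),(50,215))])
P('wells',c3(79,473,.016),c3(163,508,.016))
P('rest',*[c3(*p,.016) for p in((66,417),(230,487),(190,570),(10,497))])
P('rest s',*[c2(*p,.016) for p in((640,75),(772,86),(658,250))])
P('bask',*[c1(*p,.04) for p in((62,217),(218,207),(213,350),(32,360))])
P('bask',*[c3(*p,.04) for p in((193,13),(262,16),(253,43),(185,40))])
P('pink',c1(691,124,.025)); P('orange',c2(97,68,.025));P('wood',c2(315,235,.01))
E
python3 m.py
```

```text
m1 [0.4643 0.004 ] [0.4631 0.0035]
m2 [0.4341 0.1622] [0.4333 0.1589]
o1 [0.6174 0.1686] [0.6163 0.1673]
o2 [ 0.6066 -0.1953] [ 0.6036 -0.1905]
jar [ 0.4156 -0.1633] [ 0.4156 -0.1576]
tray s [ 0.5341 -0.0227] [0.5291 0.0395] [0.6491 0.0534] [ 0.6567 -0.0084]
tray side [ 0.6529 -0.006 ] [ 0.5314 -0.0232] [0.5204 0.0368] [0.643  0.0559]
wells [0.5344 0.3539] [0.4689 0.3721]
rest [0.5569 0.3072] [0.4239 0.3486] [0.4439 0.4133] [0.5781 0.3802]
rest s [0.4266 0.3429] [0.4471 0.4189] [0.5632 0.3024]
bask [ 0.4585 -0.4086] [ 0.4629 -0.3262] [ 0.5626 -0.3217] [ 0.5561 -0.4109]
bask [ 0.5555 -0.4064] [ 0.4537 -0.4122] [ 0.46   -0.3212] [ 0.5541 -0.3155]
pink [ 0.4205 -0.0645]
orange [0.3838 0.0153]
wood [0.5203 0.1182]
```

Emit:
step_arm --rows '[{"dx": -0.94,"dy": -0.89,"grip": 0.45},{"dx": -0.94,"dy": -0.89,"grip": 0.45},{"dx": -0.94,"dy": -0.89,"grip": 0.45},{"dx": -0.94,"dy": -0.89,"grip": 0.45},{"dx": -0.94,"dy": -0.89,"grip": 0.45},{"dx": -0.94,"dy": -0.89,"grip": 0.45},{"dx": -0.94,"dy": -0.89,"grip": 0.45},{"dx": -0.94,"dy": -0.89,"grip": 0.45}]'

```text
validation failed for argument at $.ro...
```

Emit:
step_arm --rows '[{"dx": -0.94,"dy": -0.89,"grip": 0.45},{"dx": -0.94,"dy": -0.89,"grip": 0.45},{"dx": -0.94,"dy": -0.89,"grip": 0.45},{"dx": -0.94,"dy": -0.89,"grip": 0.45},{"dx": -0.94,"dy": -0.89,"grip": 0.45},{"dx": -0.94,"dy": -0.89,"grip": 0.45},{"dx": -0.94,"dy": -0.89,"grip": 0.45},{"dx": -0.94,"dy": -0.89,"grip": 0.45}]'

```text
validation failed for argument at $.ro...
```

Run:
```python
from h import *
snap('wrist','w1'); s=get_state(); print(s['ee_pos'],s['time_s'],s['width'],Ro.from_quat(s['tcp_rot']).as_matrix().round(3)[:2,1])
print(px('w1',[.4335,.1605,.025]),px('w1',[.56,.0118,.004]),px('w1',[.62,.0196,.004]),px('w1',[.4637,.0038,.025]))
print(go(.4335,.1605,.009))
```

```text
[0.16402903 0.60263915 0.20411527] 0.2 0.08571970307498358 [0.263 0.965]
[ 27.82880973 452.42443859] [-10.16179437 516.78853077] [ 11.76120625 541.06614526] [-59.43979643 489.1551903 ]
[-1.8809 -1.7778  0.9776]
```

View pics/w1.png

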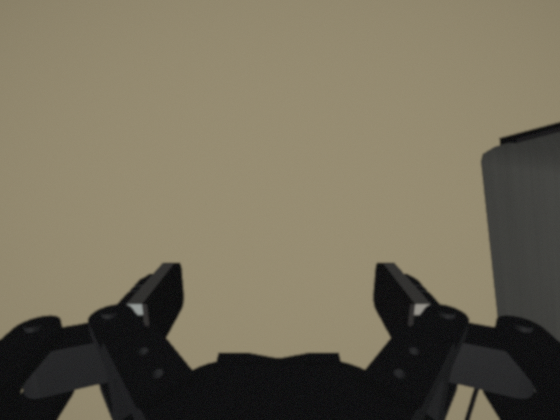

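The move was refused, so the wrist view shows only bare bench between the fingers. Each row probably needs all its keys.

Emit:
step_arm --rows '[{"dx": -0.94,"dy": -0.89,"dz": 0,"ax": 0,"ay": 0,"az": 0,"grip": 0.45},{"dx": -0.94,"dy": -0.89,"dz": 0,"ax": 0,"ay": 0,"az": 0,"grip": 0.45},{"dx": -0.94,"dy": -0.89,"dz": 0,"ax": 0,"ay": 0,"az": 0,"grip": 0.45},{"dx": -0.94,"dy": -0.89,"dz": 0,"ax": 0,"ay": 0,"az": 0,"grip": 0.45},{"dx": -0.94,"dy": -0.89,"dz": 0,"ax": 0,"ay": 0,"az": 0,"grip": 0.45},{"dx": -0.94,"dy": -0.89,"dz": 0,"ax": 0,"ay": 0,"az": 0,"grip": 0.45},{"dx": -0.94,"dy": -0.89,"dz": 0,"ax": 0,"ay": 0,"az": 0,"grip": 0.45},{"dx": -0.94,"dy": -0.89,"dz": 0,"ax": 0,"ay": 0,"az": 0,"grip": 0.45}]'

```text
time_s: 0.87
ee_pos: [0.3, 0.38, 0.2049]
tcp_rot: [0.135, 0.991, 0.0, 0.0]
ft_force: [-0.7, -0.0, -0.3]
width: 0.062
grasp_force: 0.0
```

Emit:
step_arm --rows '[{"dx": -0.94,"dy": -0.89,"dz": 0,"ax": 0,"ay": 0,"az": 0,"grip": 0.45},{"dx": -0.94,"dy": -0.89,"dz": 0,"ax": 0,"ay": 0,"az": 0,"grip": 0.45},{"dx": -0.94,"dy": -0.89,"dz": 0,"ax": 0,"ay": 0,"az": 0,"grip": 0.45},{"dx": -0.94,"dy": -0.89,"dz": 0,"ax": 0,"ay": 0,"az": 0,"grip": 0.45},{"dx": -0.94,"dy": -0.89,"dz": 0,"ax": 0,"ay": 0,"az": 0,"grip": 0.45},{"dx": -0.94,"dy": -0.89,"dz": 0,"ax": 0,"ay": 0,"az": 0,"grip": 0.45},{"dx": -0.94,"dy": -0.89,"dz": 0,"ax": 0,"ay": 0,"az": 0,"grip": 0.45},{"dx": -0.94,"dy": -0.89,"dz": 0,"ax": 0,"ay": 0,"az": 0,"grip": 0.45}]'

```text
time_s: 1.53
ee_pos: [0.4344, 0.16, 0.2048]
tcp_rot: [0.134, 0.991, 0.0, -0.0]
ft_force: [-0.2, -0.3, -0.6]
width: 0.062
grasp_force: 0.0
```

Run:
```python
from h import *
snap('wrist','w2'); s=get_state(); print(s['ee_pos'],s['time_s'],s['width'],Ro.from_quat(s['tcp_rot']).as_matrix().round(3)[:2,1])
print(px('w2',[.4335,.1605,.025]),px('w2',[.56,.0118,.004]),px('w2',[.62,.0196,.004]),px('w2',[.4637,.0038,.025]))
print(go(.4335,.1605,.009))
```

```text
[0.43358001 0.16128702 0.20471035] 1.5833 0.06161005295385073 [0.264 0.965]
[278.68502267 189.94683261] [194.72193258 308.87293085] [214.8727147  345.53922558] [156.43683019 249.66188865]
[-0.0018 -0.0045  0.9785]
```

View pics/w2.png

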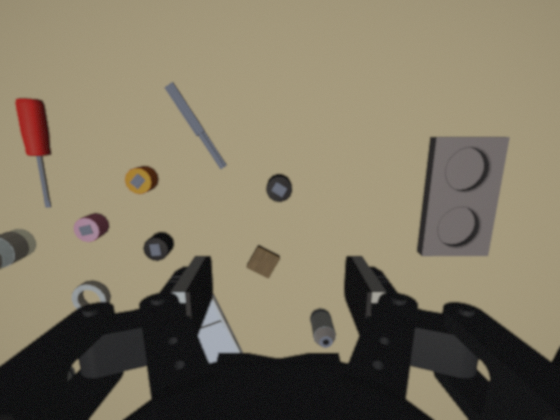

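The mount is at (279,188), within 2 px of the prediction, and the well rims are at (466,168) and (458,226). Going down to grasp.

Emit:
step_arm --rows '[{"dx": 0,"dy": 0,"dz": 0.3,"ax": 0,"ay": 0,"az": 0,"grip": 0.45},{"dx": 0,"dy": 0,"dz": 0.5,"ax": 0,"ay": 0,"az": 0,"grip": 0.45},{"dx": 0,"dy": 0,"dz": 0.7,"ax": 0,"ay": 0,"az": 0,"grip": 0.45},{"dx": 0,"dy": 0,"dz": 0.85,"ax": 0,"ay": 0,"az": 0,"grip": 0.45},{"dx": 0,"dy": 0,"dz": 0.93,"ax": 0,"ay": 0,"az": 0,"grip": 0.45},{"dx": 0,"dy": 0,"dz": 0.975,"ax": 0,"ay": 0,"az": 0,"grip": 0.45},{"dx": 0,"dy": 0,"dz": 0.975,"ax": 0,"ay": 0,"az": 0,"grip": 0.45},{"dx": 0,"dy": 0,"dz": 0.975,"ax": 0,"ay": 0,"az": 0,"grip": 0.45}]'

```text
time_s: 2.25
ee_pos: [0.4338, 0.1622, 0.0109]
tcp_rot: [0.131, 0.991, 0.0, 0.001]
ft_force: [0.7, -0.6, 0.1]
width: 0.0613
grasp_force: 0.0
```

Emit:
step_arm --force 30 --rows '[{"dx": 0,"dy": 0,"dz": 0,"ax": 0,"ay": 0,"az": 0,"grip": -0.5},{"dx": 0,"dy": 0,"dz": 0,"ax": 0,"ay": 0,"az": 0,"grip": -0.5},{"dx": 0,"dy": 0,"dz": 0,"ax": 0,"ay": 0,"az": 0,"grip": -0.5},{"dx": 0,"dy": 0,"dz": 0,"ax": 0,"ay": 0,"az": 0,"grip": -0.5},{"dx": 0,"dy": 0,"dz": 0,"ax": 0,"ay": 0,"az": 0,"grip": -0.5},{"dx": 0,"dy": 0,"dz": 0,"ax": 0,"ay": 0,"az": 0,"grip": -0.5}]'

```text
time_s: 2.75
ee_pos: [0.4337, 0.1607, 0.0103]
tcp_rot: [0.133, 0.991, 0.0, 0.0]
ft_force: [-0.9, -1.0, 0.6]
width: 0.0214
grasp_force: 0.0
```

Run:
```python
from h import *
p=lambda u,v,z:w('w2',u,v,z)[:2].round(4)
print('wells',p(466,168,.016),p(458,226,.016),'rest',p(431,137,.016),p(508,137,.016),p(489,256,.016),p(418,255,.016))
print('m1',p(154.5,248.5,.025),'o1 nose',p(325.5,341,.052))
print(get_state()['ee_pos'],go(.560,.0118,.10),go(.620,.0196,.10))
```

```text
wells [0.467  0.3692] [0.5328 0.3521] rest [0.4229 0.3363] [0.4453 0.4176] [0.5807 0.3834] [0.5566 0.301 ]
m1 [0.4617 0.0021] o1 nose [0.6164 0.167 ]
[0.43373271 0.1607239  0.01030323] [-0.8052 -0.5522 -0.4482] [-1.0844 -0.4357 -0.4479]
```

The fingers closed to 21 mm with no force, so the grasp missed. I'll look.

Run:
```python
from h import *
a=snap('wrist','w3'); b=snap('side','s3')
im=cv2.imread('pics/s3.png')
c=cv2.resize(im[200:330,200:420],None,fx=2.5,fy=2.5)[:325,:550]
d=cv2.resize(cv2.imread('pics/w3.png'),None,fx=.45,fy=.45)
o=np.zeros((325,800,3),np.uint8); o[:,:550]=c; o[:189,550:800]=d[:189,:250]; cv2.imwrite('pics/v3.png',o)
s=get_state(); print(s['width'],s['grasp_force'],s['ee_pos'])
```

```text
0.021304024492049777 0.0 [0.43351138 0.16068082 0.01001397]
```

View pics/v3.png

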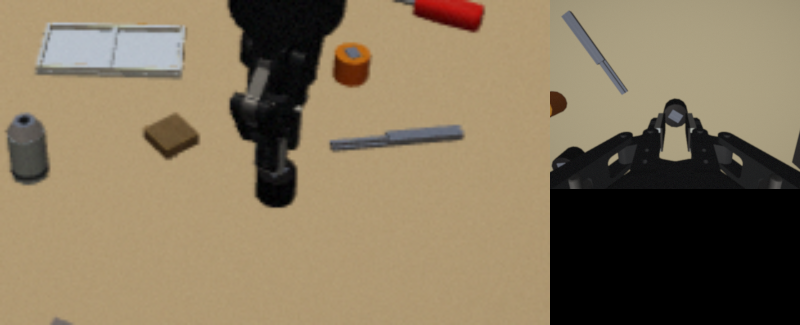

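Run:
```python
from h import *
im=cv2.imread('pics/w3.png'); 
cv2.imwrite('pics/v4.png',cv2.resize(im[180:360,180:380],None,fx=3.3,fy=3.3,interpolation=2))
print(w('w3',278,258,.025), [px('w3',[.4335+d,.1607,.025]).round(1) for d in(-.02,-.01,0)], px('w3',[.4335,.1607,.01]))
```

```text
[0.43267852 0.16042442 0.025     ] [array([268.5, 223.8]), array([273.8, 241.8]), array([278.9, 259.3])] [278.83520396 248.87316452]
```

View pics/v4.png

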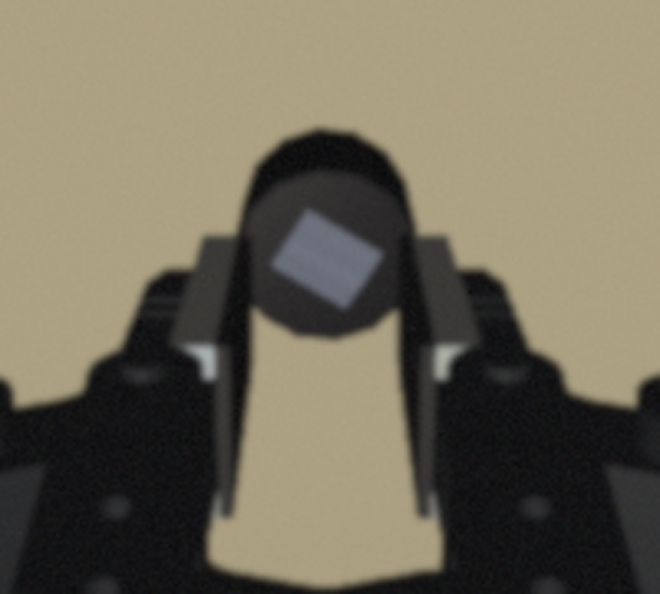

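Run:
```python
from h import *
s=get_state(); q=Ro.from_quat(s['tcp_rot']); T=s['ee_pos']
for z in(0,-.0187,-.035):
  for y in(.0106,.015):
    for x in(-.011,.011):
      print(z,y,x,((px('w3',T+q.apply([x,y,z]))-180)*3.3).round())
d=np.load('pics/w3.npz'); print('cam in tool',q.inv().apply(-d['R'].T@d['t']-T), q.inv().apply(d['R'][2]))
```

```text
0 0.0106 -0.011 [387. 286.]
0 0.0106 0.011 [389. 166.]
0 0.015 -0.011 [412. 286.]
0 0.015 0.011 [415. 166.]
-0.0187 0.0106 -0.011 [394. 336.]
-0.0187 0.0106 0.011 [396. 204.]
-0.0187 0.015 -0.011 [422. 336.]
-0.0187 0.015 0.011 [425. 204.]
-0.035 0.0106 -0.011 [401. 389.]
-0.035 0.0106 0.011 [404. 245.]
-0.035 0.015 -0.011 [432. 389.]
-0.035 0.015 0.011 [436. 245.]
cam in tool [ 0.06523867 -0.00051469 -0.16904043] [-2.58914284e-01  5.89417583e-04  9.65900122e-01]
```

Emit:
step_arm --force 30 --rows '[{"dx": 0,"dy": 0,"dz": 0,"ax": 0,"ay": 0,"az": 0,"grip": -0.7},{"dx": 0,"dy": 0,"dz": 0,"ax": 0,"ay": 0,"az": 0,"grip": -0.7},{"dx": 0,"dy": 0,"dz": 0,"ax": 0,"ay": 0,"az": 0,"grip": -0.7}]'

```text
time_s: 3.1
ee_pos: [0.4334, 0.1607, 0.0098]
tcp_rot: [0.133, 0.991, -0.0, -0.0]
ft_force: [-0.5, 0.1, -0.1]
width: 0.0127
grasp_force: 0.0
```

The fingers close freely over the mount, so the pads end higher than I assumed. I'll open, go lower and close again.

Emit:
step_arm --rows '[{"dx": 0,"dy": 0,"dz": 0,"ax": 0,"ay": 0,"az": 0,"grip": 0.2},{"dx": 0,"dy": 0,"dz": 0,"ax": 0,"ay": 0,"az": 0,"grip": 0.2},{"dx": 0,"dy": 0,"dz": 0,"ax": 0,"ay": 0,"az": 0,"grip": 0.2},{"dx": 0,"dy": 0,"dz": 0,"ax": 0,"ay": 0,"az": 0,"grip": 0.2},{"dx": 0,"dy": 0,"dz": 0.035,"ax": 0,"ay": 0,"az": 0,"grip": 0.2},{"dx": 0,"dy": 0,"dz": 0.035,"ax": 0,"ay": 0,"az": 0,"grip": 0.2},{"dx": 0,"dy": 0,"dz": 0.035,"ax": 0,"ay": 0,"az": 0,"grip": 0.2}]'

```text
time_s: 3.68
ee_pos: [0.4328, 0.1606, 0.0021]
tcp_rot: [0.133, 0.991, -0.0, -0.001]
ft_force: [-1.2, 0.1, 0.2]
width: 0.0508
grasp_force: 0.0
```

Emit:
step_arm --force 30 --rows '[{"dx": 0,"dy": 0,"dz": 0,"ax": 0,"ay": 0,"az": 0,"grip": -0.5},{"dx": 0,"dy": 0,"dz": 0,"ax": 0,"ay": 0,"az": 0,"grip": -0.5},{"dx": 0,"dy": 0,"dz": 0,"ax": 0,"ay": 0,"az": 0,"grip": -0.5},{"dx": 0,"dy": 0,"dz": 0,"ax": 0,"ay": 0,"az": 0,"grip": -0.5},{"dx": 0,"dy": 0,"dz": 0,"ax": 0,"ay": 0,"az": 0,"grip": -0.5}]'

```text
time_s: 4.1
ee_pos: [0.4336, 0.1608, 0.003]
tcp_rot: [0.133, 0.991, 0.0, 0.0]
ft_force: [0.0, 0.4, -0.6]
width: 0.0212
grasp_force: 0.0
```

Run:
```python
from h import *
snap('wrist','w5'); snap('side','s5'); snap('scene','sc5')
a=cv2.resize(cv2.imread('pics/w5.png')[180:330,180:380],None,fx=2,fy=2,interpolation=2)
b=cv2.resize(cv2.imread('pics/s5.png')[210:310,250:380],None,fx=3,fy=3,interpolation=2)
c=cv2.resize(cv2.imread('pics/sc5.png')[130:230,290:410],None,fx=3,fy=3,interpolation=2)
o=np.zeros((600,800,3),np.uint8); o[:300,:400]=a; o[:300,405:795]=b; o[300:,:360]=c; cv2.imwrite('pics/v5.png',o)
```

```text
(no output)
```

View pics/v5.png

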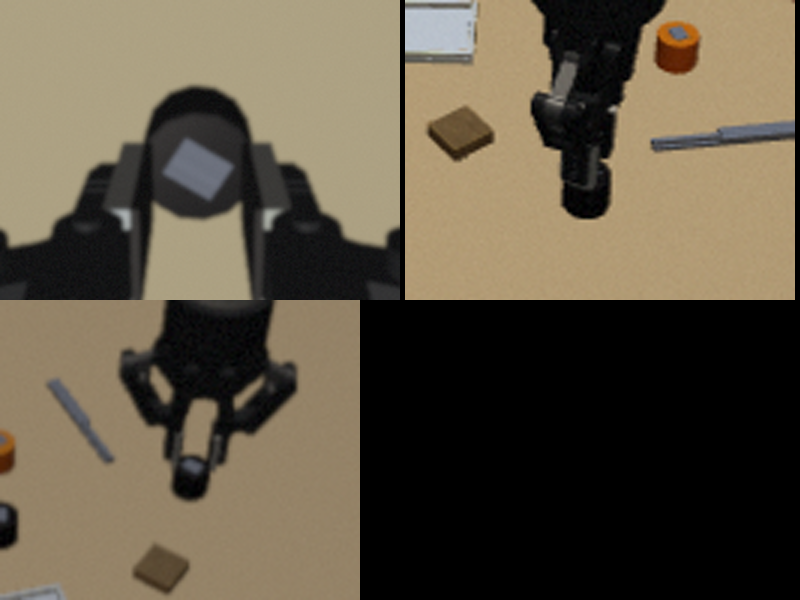

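The mount still stands upright. The tips look level with its top in all three views. I'll compare where the tips should appear.

Run:
```python
from h import *
s=get_state(); q=Ro.from_quat(s['tcp_rot']); T=s['ee_pos']; print(T,s['joints'],s['width'])
for z in(0,-.01,-.02,-.03):
  print(z,'scene',[px('sc5',T+q.apply([0,y,z])).round(1) for y in(-.0145,.0145)],'side',px('s5',T+q.apply([0,.015,z])).round(1),px('s5',T+q.apply([0,.022,z])).round(1))
for z in(0,.025):print('mount',px('sc5',[.4333,.1605,z]),px('s5',[.4333,.1605,z]))
```

```text
[0.43348146 0.16077798 0.00295807] [ 1.93996790e-01 -1.18679236e-01  2.14161350e+00 -1.99534279e-05
  1.11856899e+00 -1.11103148e+00] 0.02127664316129759
0 scene [array([346.2, 191.5]), array([358.3, 192.5])] side [306.8 281.9] [305.5 284.5]
-0.01 scene [array([346.7, 188.5]), array([358.9, 189.5])] side [307.1 278. ] [305.7 280.5]
-0.02 scene [array([347.1, 185.5]), array([359.4, 186.5])] side [307.3 274. ] [305.9 276.5]
-0.03 scene [array([347.6, 182.4]), array([360. , 183.5])] side [307.5 269.9] [306.1 272.5]
mount [351.99286034 192.81308812] [309.75323917 277.4898881 ]
mount [353.2197656  185.34194191] [310.39242246 267.62938902]
```

Emit:
step_arm --rows '[{"dx": 0,"dy": 0,"dz": -0.1,"ax": 0,"ay": 0,"az": 0,"grip": -0.5},{"dx": 0,"dy": 0,"dz": -0.2,"ax": 0,"ay": 0,"az": 0,"grip": -0.5},{"dx": 0,"dy": 0,"dz": -0.2,"ax": 0,"ay": 0,"az": 0,"grip": -0.5},{"dx": 0,"dy": 0,"dz": -0.2,"ax": 0,"ay": 0,"az": 0,"grip": -0.5}]'

```text
time_s: 4.58
ee_pos: [0.4347, 0.161, 0.0441]
tcp_rot: [0.132, 0.991, 0.001, 0.002]
ft_force: [-0.2, 0.8, 0.1]
width: 0.0215
grasp_force: 0.0
```

Run:
```python
from h import *
snap('wrist','w6'); snap('scene','sc6'); snap('side','s6')
def spec(f):
    im=cv2.imread('pics/'+f+'.png').astype(int)[170:300,240:320]
    m=((im[:,:,0]>im[:,:,2])&(im.sum(2)>200)).astype(np.uint8)
    n,l,s,c=cv2.connectedComponentsWithStats(m); return [(c[i]+[240,170],s[i,4]) for i in range(1,n) if s[i,4]>30]
print('before',spec('w5'),'after',spec('w6'),'bench pred',px('w6',[.4333,.1605,.025]),px('w5',[.4333,.1605,.025]))
a=cv2.resize(cv2.imread('pics/w6.png')[150:350,140:420],None,fx=1.4,fy=1.4,interpolation=2)
b=cv2.resize(cv2.imread('pics/s6.png')[190:310,240:380],None,fx=2.8,fy=2.8,interpolation=2)
c=cv2.resize(cv2.imread('pics/sc6.png')[130:210,310:400],None,fx=3.2,fy=3.2,interpolation=2)
o=np.zeros((600,800,3),np.uint8); o[:280,:392]=a; o[:336,400:792]=b; o[290:546,:288]=c; cv2.imwrite('pics/v6.png',o)
```

```text
before [(array([278.49614792, 264.0431433 ]), np.int32(649)), (array([242.6031746 , 289.06349206]), np.int32(63))] after [(array([277.46412556, 235.45067265]), np.int32(446)), (array([242.6       , 289.16923077]), np.int32(65))] bench pred [277.49096739 236.4760968 ] [278.43855694 265.10496245]
```

View pics/v6.png

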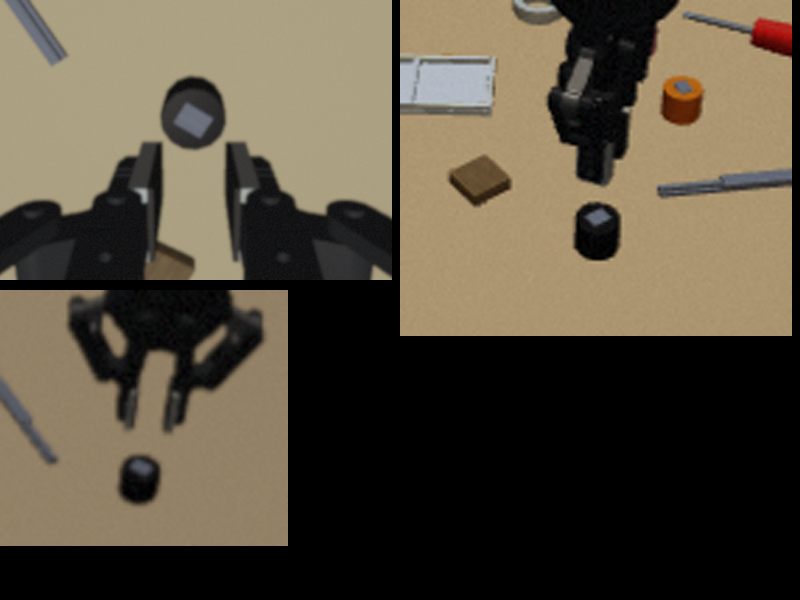

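The mount still stands on the bench at side crop (597,232). The finger tips are well above it, at scene crop (130,428) and (170,432) and side crop (600,182). I'll triangulate the real tip.

Run:
```python
from h import *
from scipy.optimize import least_squares
s=get_state(); q=Ro.from_quat(s['tcp_rot']); T=s['ee_pos']
obs=[('sc6',310+170/3.2,130+(432-290)/3.2),('s6',311.4,255),('w6',140+238/1.4,150+143/1.4)]
for sel in([0,1],[0,1,2]):
  r=least_squares(lambda X:np.concatenate([px(obs[i][0],X)-obs[i][1:] for i in sel]),T)
  print(r.x.round(4),'tool',q.inv().apply(r.x-T).round(4),r.fun.round(1))
print(T)
```

```text
[0.4347 0.1751 0.0658] tool [ 0.0018  0.0146 -0.0242] [-1.5 -2.  -1.4  1.2]
[0.4324 0.1774 0.0651] tool [ 0.0045  0.0162 -0.0234] [-0.8 -2.5 -0.3  2.5 -0.3  0.5]
[0.43247065 0.16054894 0.04162399]
```

The real tips sit about 23 mm above the reported TCP, so I'll go lower accordingly and watch the force.

Emit:
step_arm --rows '[{"dx": 0,"dy": 0,"dz": 0,"ax": 0,"ay": 0,"az": 0,"grip": 0.3},{"dx": 0,"dy": 0,"dz": 0,"ax": 0,"ay": 0,"az": 0,"grip": 0.3},{"dx": 0,"dy": 0,"dz": 0,"ax": 0,"ay": 0,"az": 0,"grip": 0.3},{"dx": 0,"dy": 0,"dz": 0.1,"ax": 0,"ay": 0,"az": 0,"grip": 0.3},{"dx": 0,"dy": 0,"dz": 0.2,"ax": 0,"ay": 0,"az": 0,"grip": 0.3},{"dx": 0,"dy": 0,"dz": 0.25,"ax": 0,"ay": 0,"az": 0,"grip": 0.3},{"dx": 0,"dy": 0,"dz": 0.28,"ax": 0,"ay": 0,"az": 0,"grip": 0.3},{"dx": 0,"dy": 0,"dz": 0.28,"ax": 0,"ay": 0,"az": 0,"grip": 0.3}]'

```text
time_s: 5.4
ee_pos: [0.4321, 0.1605, -0.0147]
tcp_rot: [0.133, 0.991, -0.001, -0.002]
ft_force: [-0.4, 0.5, -0.8]
width: 0.0555
grasp_force: 0.0
```

Emit:
step_arm --force 30 --rows '[{"dx": 0,"dy": 0,"dz": 0,"ax": 0,"ay": 0,"az": 0,"grip": -0.5},{"dx": 0,"dy": 0,"dz": 0,"ax": 0,"ay": 0,"az": 0,"grip": -0.5},{"dx": 0,"dy": 0,"dz": 0,"ax": 0,"ay": 0,"az": 0,"grip": -0.5},{"dx": 0,"dy": 0,"dz": 0,"ax": 0,"ay": 0,"az": 0,"grip": -0.5},{"dx": 0,"dy": 0,"dz": 0,"ax": 0,"ay": 0,"az": 0,"grip": -0.5},{"dx": 0,"dy": 0,"dz": 0,"ax": 0,"ay": 0,"az": 0,"grip": -0.5}]'

```text
time_s: 5.9
ee_pos: [0.4346, 0.161, -0.0119]
tcp_rot: [0.132, 0.991, 0.0, 0.001]
ft_force: [-0.5, 0.1, 5.9]
width: 0.0283
grasp_force: 30.0
```

Gripped at 28 mm with 30 N. Lifting and carrying it to the near bay.

Emit:
step_arm --rows '[{"dx": 0,"dy": 0,"dz": -0.2,"ax": 0,"ay": 0,"az": 0,"grip": -0.5},{"dx": 0,"dy": 0,"dz": -0.4,"ax": 0,"ay": 0,"az": 0,"grip": -0.5},{"dx": -0.1,"dy": -0.07,"dz": -0.5,"ax": 0,"ay": 0,"az": 0,"grip": -0.5},{"dx": -0.25,"dy": -0.17,"dz": -0.5,"ax": 0,"ay": 0,"az": 0,"grip": -0.5},{"dx": -0.41,"dy": -0.28,"dz": -0.5,"ax": 0,"ay": 0,"az": 0,"grip": -0.5},{"dx": -0.57,"dy": -0.39,"dz": -0.5,"ax": 0,"ay": 0,"az": 0,"grip": -0.5},{"dx": -0.72,"dy": -0.5,"dz": -0.5,"ax": 0,"ay": 0,"az": 0,"grip": -0.5},{"dx": -0.805,"dy": -0.552,"dz": -0.5,"ax": 0,"ay": 0,"az": 0,"grip": -0.5}]'

```text
time_s: 6.57
ee_pos: [0.5614, 0.0088, 0.0868]
tcp_rot: [0.134, 0.991, -0.0, 0.0]
ft_force: [0.8, 0.6, 0.0]
width: 0.0283
grasp_force: 29.8
```

Emit:
step_arm --rows '[{"dx": 0,"dy": 0,"dz": 0,"ax": 0,"ay": 0,"az": 0,"grip": -0.5},{"dx": 0,"dy": 0,"dz": 0,"ax": 0,"ay": 0,"az": 0,"grip": -0.5}]'

```text
time_s: 6.73
ee_pos: [0.5596, 0.0113, 0.0863]
tcp_rot: [0.133, 0.991, 0.0, -0.001]
ft_force: [-0.0, -0.7, -0.6]
width: 0.0286
grasp_force: 29.8
```

Run:
```python
from h import *
snap('wrist','w7'); s=get_state(); T=s['ee_pos']; q=Ro.from_quat(s['tcp_rot']); print(T,s['width'],s['grasp_force'],s['ft_force'])
im=cv2.imread('pics/w7.png')
cv2.imwrite('pics/v7.png',cv2.resize(im[120:420,80:480],None,fx=2,fy=2,interpolation=2))
d=[.991,.13]
for k in(-.03,.03): print(px('w7',[.590+k*.991,.0157+k*.13,.004]))
print(go(.560,.0118,T[2]))
```

```text
[0.55899065 0.0121016  0.08613833] 0.028238074417110553 29.807248413562775 [-1.00657381 -0.11795804  0.62812736]
[279.46429471 213.60729467]
[306.3759789  275.63719265]
[-0.0053 -0.0001 -0.    ]
```

View pics/v7.png

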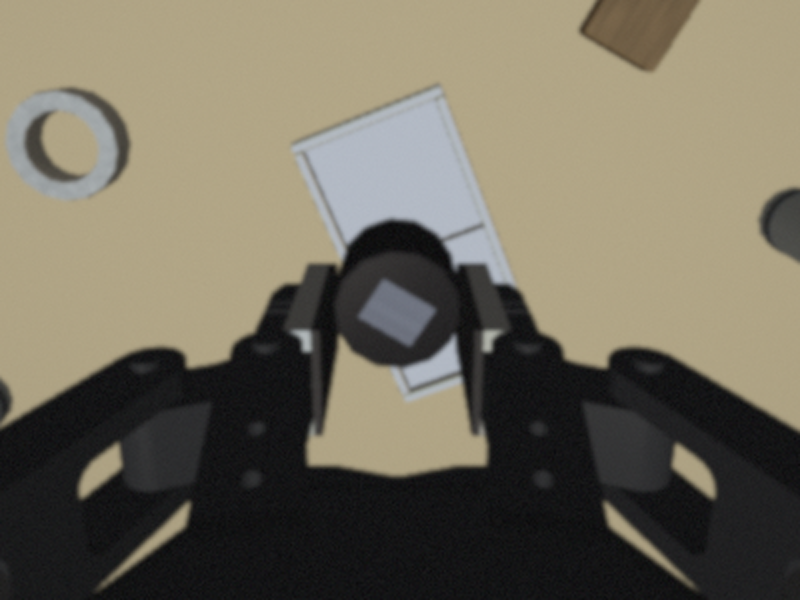

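The mount is held upright and centred over the near bay to about 2 mm; bay centre at crop (391,178). Lowering.

Emit:
step_arm --rows '[{"dx": 0,"dy": 0,"dz": 0.15,"ax": 0,"ay": 0,"az": 0,"grip": -0.5},{"dx": 0,"dy": 0,"dz": 0.3,"ax": 0,"ay": 0,"az": 0,"grip": -0.5},{"dx": 0,"dy": 0,"dz": 0.4,"ax": 0,"ay": 0,"az": 0,"grip": -0.5},{"dx": 0,"dy": 0,"dz": 0.44,"ax": 0,"ay": 0,"az": 0,"grip": -0.5},{"dx": 0,"dy": 0,"dz": 0.46,"ax": 0,"ay": 0,"az": 0,"grip": -0.5},{"dx": 0,"dy": 0,"dz": 0.47,"ax": 0,"ay": 0,"az": 0,"grip": -0.5},{"dx": 0,"dy": 0,"dz": 0.475,"ax": 0,"ay": 0,"az": 0,"grip": -0.5},{"dx": 0,"dy": 0,"dz": 0.475,"ax": 0,"ay": 0,"az": 0,"grip": -0.5}]'

```text
time_s: 7.45
ee_pos: [0.561, 0.0121, -0.0066]
tcp_rot: [0.132, 0.991, 0.0, 0.001]
ft_force: [0.3, -1.0, -0.3]
width: 0.0284
grasp_force: 29.8
```

Emit:
step_arm --rows '[{"dx": 0,"dy": 0,"dz": 0.0025,"ax": 0,"ay": 0,"az": 0,"grip": -0.5},{"dx": 0,"dy": 0,"dz": 0.005,"ax": 0,"ay": 0,"az": 0,"grip": -0.5},{"dx": 0,"dy": 0,"dz": 0.005,"ax": 0,"ay": 0,"az": 0,"grip": -0.5}]'

```text
time_s: 7.7
ee_pos: [0.5608, 0.0118, -0.0078]
tcp_rot: [0.133, 0.991, 0.0, 0.001]
ft_force: [-0.5, 0.7, 3.6]
width: 0.0281
grasp_force: 30.2
```

Contact at 3.6 N. Releasing slowly, lifting and moving over the second mount.

Emit:
step_arm --rows '[{"dx": 0,"dy": 0,"dz": 0,"ax": 0,"ay": 0,"az": 0,"grip": -0.2},{"dx": 0,"dy": 0,"dz": 0,"ax": 0,"ay": 0,"az": 0,"grip": 0.0},{"dx": 0,"dy": 0,"dz": 0,"ax": 0,"ay": 0,"az": 0,"grip": 0.1},{"dx": 0,"dy": 0,"dz": 0,"ax": 0,"ay": 0,"az": 0,"grip": 0.1},{"dx": 0,"dy": 0,"dz": -0.1,"ax": 0,"ay": 0,"az": 0,"grip": 0.2},{"dx": 0,"dy": 0,"dz": -0.25,"ax": 0,"ay": 0,"az": 0,"grip": 0.3},{"dx": 0,"dy": 0,"dz": -0.4,"ax": 0,"ay": 0,"az": 0,"grip": 0.3},{"dx": 0,"dy": 0,"dz": -0.5,"ax": 0,"ay": 0,"az": 0,"grip": 0.3}]'

```text
time_s: 8.37
ee_pos: [0.5608, 0.0118, 0.0936]
tcp_rot: [0.133, 0.991, 0.0, 0.001]
ft_force: [0.6, -0.1, 0.5]
width: 0.0552
grasp_force: 0.0
```

Emit:
step_arm --rows '[{"dx": 0.15,"dy": -0.06,"dz": 0,"ax": 0,"ay": 0,"az": 0,"grip": 0.3},{"dx": 0.3,"dy": -0.11,"dz": 0,"ax": 0,"ay": 0,"az": 0,"grip": 0.3},{"dx": 0.46,"dy": -0.17,"dz": 0,"ax": 0,"ay": 0,"az": 0,"grip": 0.3},{"dx": 0.46,"dy": -0.17,"dz": 0,"ax": 0,"ay": 0,"az": 0,"grip": 0.3},{"dx": 0.46,"dy": -0.17,"dz": 0,"ax": 0,"ay": 0,"az": 0,"grip": 0.3},{"dx": 0.46,"dy": -0.17,"dz": 0,"ax": 0,"ay": 0,"az": 0,"grip": 0.3}]'

```text
time_s: 8.87
ee_pos: [0.4626, 0.0032, 0.0914]
tcp_rot: [0.133, 0.991, -0.0, 0.001]
ft_force: [-0.3, 0.1, -0.2]
width: 0.056
grasp_force: 0.0
```

```bash
cat >> h.py <<'E'
def spec(f,x0=230,x1=330,y0=150,y1=300):
    im=cv2.imread('pics/'+f+'.png').astype(int)[y0:y1,x0:x1]
    m=((im[:,:,0]>im[:,:,2])&(im.sum(2)>200)).astype(np.uint8)
    n,l,s,c=cv2.connectedComponentsWithStats(m); return [((c[i]+[x0,y0]).round(1),s[i,4]) for i in range(1,n) if s[i,4]>30]
E
python3 - <<'E'
from h import *
snap('wrist','w8'); s=get_state(); T=s['ee_pos']; print(T,s['width'])
for c,a in spec('w8'): print(c,a,w('w8',*c,.025),go(*w('w8',*c,.025)[:2],-.013))
print(px('w8',[.4627,.0030,.025]))
E
```

```text
[0.46320353 0.00319    0.09161958] 0.05534305970756192
[277.2 218.7] 304 [0.46287313 0.00195629 0.025     ] [ 0.0008 -0.0065  0.5231]
[305.8 289.3] 924 [0.52689551 0.00869659 0.025     ] [-0.2992  0.1101  0.5236]
[278.4506597  218.14650418]
```

Emit:
step_arm --rows '[{"dx": 0,"dy": 0,"dz": 0.15,"ax": 0,"ay": 0,"az": 0,"grip": 0.3},{"dx": 0,"dy": 0,"dz": 0.3,"ax": 0,"ay": 0,"az": 0,"grip": 0.3},{"dx": 0,"dy": 0,"dz": 0.42,"ax": 0,"ay": 0,"az": 0,"grip": 0.3},{"dx": 0,"dy": 0,"dz": 0.49,"ax": 0,"ay": 0,"az": 0,"grip": 0.3},{"dx": 0,"dy": 0,"dz": 0.52,"ax": 0,"ay": 0,"az": 0,"grip": 0.3},{"dx": 0,"dy": 0,"dz": 0.52,"ax": 0,"ay": 0,"az": 0,"grip": 0.3},{"dx": 0,"dy": 0,"dz": 0.52,"ax": 0,"ay": 0,"az": 0,"grip": 0.3}]'

```text
time_s: 9.5
ee_pos: [0.4633, 0.0032, -0.0125]
tcp_rot: [0.132, 0.991, -0.0, 0.0]
ft_force: [0.5, 0.1, 1.5]
width: 0.0553
grasp_force: 0.0
```

Emit:
step_arm --force 30 --rows '[{"dx": 0,"dy": 0,"dz": 0,"ax": 0,"ay": 0,"az": 0,"grip": -0.5},{"dx": 0,"dy": 0,"dz": 0,"ax": 0,"ay": 0,"az": 0,"grip": -0.5},{"dx": 0,"dy": 0,"dz": 0,"ax": 0,"ay": 0,"az": 0,"grip": -0.5},{"dx": 0,"dy": 0,"dz": 0,"ax": 0,"ay": 0,"az": 0,"grip": -0.5},{"dx": 0,"dy": 0,"dz": 0,"ax": 0,"ay": 0,"az": 0,"grip": -0.5},{"dx": 0,"dy": 0,"dz": 0,"ax": 0,"ay": 0,"az": 0,"grip": -0.5}]'

```text
time_s: 10.0
ee_pos: [0.4638, 0.0031, -0.0114]
tcp_rot: [0.133, 0.991, 0.0, 0.002]
ft_force: [0.6, 0.3, 6.2]
width: 0.0283
grasp_force: 29.7
```

Emit:
step_arm --rows '[{"dx": 0,"dy": 0,"dz": -0.2,"ax": 0,"ay": 0,"az": 0,"grip": -0.5},{"dx": 0,"dy": 0,"dz": -0.4,"ax": 0,"ay": 0,"az": 0,"grip": -0.5},{"dx": -0.15,"dy": 0.06,"dz": -0.5,"ax": 0,"ay": 0,"az": 0,"grip": -0.5},{"dx": -0.33,"dy": 0.13,"dz": -0.5,"ax": 0,"ay": 0,"az": 0,"grip": -0.5},{"dx": -0.51,"dy": 0.2,"dz": -0.5,"ax": 0,"ay": 0,"az": 0,"grip": -0.5},{"dx": -0.67,"dy": 0.26,"dz": -0.5,"ax": 0,"ay": 0,"az": 0,"grip": -0.5},{"dx": -0.74,"dy": 0.285,"dz": -0.5,"ax": 0,"ay": 0,"az": 0,"grip": -0.5},{"dx": -0.74,"dy": 0.285,"dz": -0.5,"ax": 0,"ay": 0,"az": 0,"grip": -0.5}]'

```text
time_s: 10.67
ee_pos: [0.6224, 0.0195, 0.0871]
tcp_rot: [0.132, 0.991, 0.0, 0.001]
ft_force: [-0.5, 0.3, -0.4]
width: 0.0284
grasp_force: 29.8
```

Emit:
step_arm --rows '[{"dx": 0,"dy": 0,"dz": 0,"ax": 0,"ay": 0,"az": 0,"grip": -0.5},{"dx": 0,"dy": 0,"dz": 0.15,"ax": 0,"ay": 0,"az": 0,"grip": -0.5},{"dx": 0,"dy": 0,"dz": 0.3,"ax": 0,"ay": 0,"az": 0,"grip": -0.5},{"dx": 0,"dy": 0,"dz": 0.4,"ax": 0,"ay": 0,"az": 0,"grip": -0.5},{"dx": 0,"dy": 0,"dz": 0.44,"ax": 0,"ay": 0,"az": 0,"grip": -0.5},{"dx": 0,"dy": 0,"dz": 0.46,"ax": 0,"ay": 0,"az": 0,"grip": -0.5},{"dx": 0,"dy": 0,"dz": 0.47,"ax": 0,"ay": 0,"az": 0,"grip": -0.5},{"dx": 0,"dy": 0,"dz": 0.475,"ax": 0,"ay": 0,"az": 0,"grip": -0.5}]'

```text
time_s: 11.33
ee_pos: [0.6206, 0.0193, -0.0067]
tcp_rot: [0.133, 0.991, 0.0, 0.001]
ft_force: [-0.3, -0.2, 0.5]
width: 0.0282
grasp_force: 29.9
```

Emit:
step_arm --rows '[{"dx": 0,"dy": 0,"dz": 0.0025,"ax": 0,"ay": 0,"az": 0,"grip": -0.5},{"dx": 0,"dy": 0,"dz": 0.005,"ax": 0,"ay": 0,"az": 0,"grip": -0.5},{"dx": 0,"dy": 0,"dz": 0.005,"ax": 0,"ay": 0,"az": 0,"grip": -0.5}]'

```text
time_s: 11.58
ee_pos: [0.6211, 0.0193, -0.0073]
tcp_rot: [0.132, 0.991, 0.0, 0.001]
ft_force: [-1.3, -0.6, 4.0]
width: 0.0281
grasp_force: 30.2
```

Emit:
step_arm --rows '[{"dx": 0,"dy": 0,"dz": 0,"ax": 0,"ay": 0,"az": 0,"grip": -0.2},{"dx": 0,"dy": 0,"dz": 0,"ax": 0,"ay": 0,"az": 0,"grip": 0.0},{"dx": 0,"dy": 0,"dz": 0,"ax": 0,"ay": 0,"az": 0,"grip": 0.1},{"dx": 0,"dy": 0,"dz": 0,"ax": 0,"ay": 0,"az": 0,"grip": 0.1},{"dx": 0,"dy": 0,"dz": -0.1,"ax": 0,"ay": 0,"az": 0,"grip": 0.2},{"dx": 0,"dy": 0,"dz": -0.25,"ax": 0,"ay": 0,"az": 0,"grip": 0.3},{"dx": 0,"dy": 0,"dz": -0.4,"ax": 0,"ay": 0,"az": 0,"grip": 0.3},{"dx": 0,"dy": 0,"dz": -0.5,"ax": 0,"ay": 0,"az": 0,"grip": 0.3}]'

```text
time_s: 12.25
ee_pos: [0.6209, 0.0194, 0.0937]
tcp_rot: [0.132, 0.991, 0.0, 0.001]
ft_force: [-0.3, -0.2, 0.3]
width: 0.0558
grasp_force: 0.0
```

Emit:
step_arm --rows '[{"dx": 0.05,"dy": 0.17,"dz": 0,"ax": 0,"ay": 0,"az": 0,"grip": 0.3},{"dx": 0.1,"dy": 0.34,"dz": 0,"ax": 0,"ay": 0,"az": 0,"grip": 0.3},{"dx": 0.16,"dy": 0.52,"dz": 0,"ax": 0,"ay": 0,"az": 0,"grip": 0.3},{"dx": 0.215,"dy": 0.71,"dz": 0,"ax": 0,"ay": 0,"az": 0,"grip": 0.3},{"dx": 0.215,"dy": 0.71,"dz": 0,"ax": 0,"ay": 0,"az": 0,"grip": 0.3},{"dx": 0.215,"dy": 0.71,"dz": 0,"ax": 0,"ay": 0,"az": 0,"grip": 0.3},{"dx": 0.215,"dy": 0.71,"dz": 0,"ax": 0,"ay": 0,"az": 0,"grip": 0.3}]'

```text
time_s: 12.83
ee_pos: [0.6155, 0.1676, 0.0906]
tcp_rot: [0.132, 0.991, -0.0, -0.0]
ft_force: [-1.4, 0.1, -0.6]
width: 0.0556
grasp_force: 0.0
```

Run:
```python
from h import *
snap('wrist','w9'); snap('scene','sc9'); s=get_state(); T=s['ee_pos']; print(T,s['width'])
print(px('w9',[.6165,.1675,.052]),go(.6165,.1675,.0))
a=cv2.resize(cv2.imread('pics/w9.png')[120:320,180:420],None,fx=1.6,fy=1.6,interpolation=2)
c=cv2.resize(cv2.imread('pics/sc9.png')[215:285,270:400],None,fx=3,fy=3,interpolation=2)
o=np.zeros((320,800,3),np.uint8); o[:320,:384]=a; o[:210,400:790]=c; cv2.imwrite('pics/v9.png',o)
```

```text
[0.61572119 0.16655893 0.09067966] 0.05574627726924762
[279.15984916 230.35885632] [-0.0026  0.0058  0.4534]
```

View pics/v9.png

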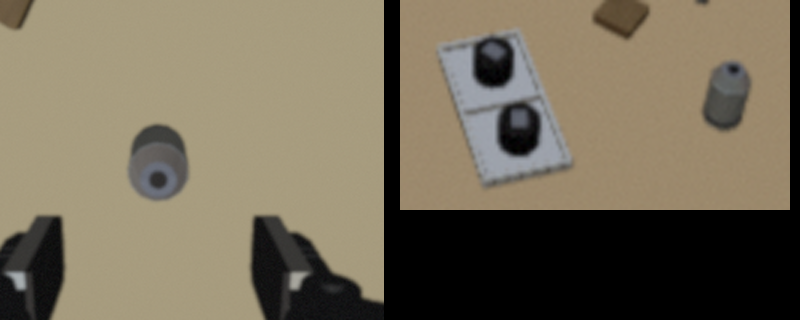

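Both mounts stand in their bays. The objective's nose at crop (158,179) matches the prediction to about 1 mm, so I'll grasp it.

Emit:
step_arm --rows '[{"dx": 0,"dy": 0,"dz": 0.15,"ax": 0,"ay": 0,"az": 0,"grip": 0.3},{"dx": 0,"dy": 0,"dz": 0.28,"ax": 0,"ay": 0,"az": 0,"grip": 0.3},{"dx": 0,"dy": 0,"dz": 0.38,"ax": 0,"ay": 0,"az": 0,"grip": 0.3},{"dx": 0,"dy": 0,"dz": 0.45,"ax": 0,"ay": 0,"az": 0,"grip": 0.3},{"dx": 0,"dy": 0,"dz": 0.48,"ax": 0,"ay": 0,"az": 0,"grip": 0.3},{"dx": 0,"dy": 0,"dz": 0.48,"ax": 0,"ay": 0,"az": 0,"grip": 0.3},{"dx": 0,"dy": 0,"dz": 0.48,"ax": 0,"ay": 0,"az": 0,"grip": 0.3}]'

```text
time_s: 13.52
ee_pos: [0.6164, 0.1673, -0.0043]
tcp_rot: [0.133, 0.991, 0.0, 0.001]
ft_force: [0.3, 0.8, -0.0]
width: 0.0556
grasp_force: 0.0
```

Emit:
step_arm --force 50 --rows '[{"dx": 0,"dy": 0,"dz": 0,"ax": 0,"ay": 0,"az": 0,"grip": -0.6},{"dx": 0,"dy": 0,"dz": 0,"ax": 0,"ay": 0,"az": 0,"grip": -0.6},{"dx": 0,"dy": 0,"dz": 0,"ax": 0,"ay": 0,"az": 0,"grip": -0.6},{"dx": 0,"dy": 0,"dz": 0,"ax": 0,"ay": 0,"az": 0,"grip": -0.6},{"dx": 0,"dy": 0,"dz": 0,"ax": 0,"ay": 0,"az": 0,"grip": -0.6},{"dx": 0,"dy": 0,"dz": 0,"ax": 0,"ay": 0,"az": 0,"grip": -0.6},{"dx": 0,"dy": 0,"dz": 0,"ax": 0,"ay": 0,"az": 0,"grip": -0.6}]'

```text
time_s: 14.1
ee_pos: [0.6173, 0.168, -0.003]
tcp_rot: [0.132, 0.991, 0.0, 0.002]
ft_force: [-0.5, -0.9, 6.2]
width: 0.0263
grasp_force: 49.6
```

Emit:
step_arm --rows '[{"dx": 0,"dy": 0,"dz": -0.2,"ax": 0,"ay": 0,"az": 0,"grip": -0.6},{"dx": 0,"dy": 0,"dz": -0.4,"ax": 0,"ay": 0,"az": 0,"grip": -0.6},{"dx": 0.1,"dy": 0.12,"dz": -0.5,"ax": 0,"ay": 0,"az": 0,"grip": -0.6},{"dx": 0.22,"dy": 0.27,"dz": -0.5,"ax": 0,"ay": 0,"az": 0,"grip": -0.6},{"dx": 0.34,"dy": 0.42,"dz": -0.5,"ax": 0,"ay": 0,"az": 0,"grip": -0.6},{"dx": 0.46,"dy": 0.57,"dz": -0.5,"ax": 0,"ay": 0,"az": 0,"grip": -0.6},{"dx": 0.57,"dy": 0.7,"dz": -0.5,"ax": 0,"ay": 0,"az": 0,"grip": -0.6},{"dx": 0.645,"dy": 0.785,"dz": -0.5,"ax": 0,"ay": 0,"az": 0,"grip": -0.6}]'

```text
time_s: 14.77
ee_pos: [0.5302, 0.3557, 0.0943]
tcp_rot: [0.131, 0.991, 0.0, -0.001]
ft_force: [1.2, 0.0, -1.4]
width: 0.0259
grasp_force: 49.8
```

Emit:
step_arm --rows '[{"dx": 0,"dy": 0,"dz": 0,"ax": 0,"ay": 0,"az": 0,"grip": -0.6},{"dx": 0,"dy": 0,"dz": 0,"ax": 0,"ay": 0,"az": 0,"grip": -0.6}]'

```text
time_s: 14.93
ee_pos: [0.5313, 0.3539, 0.0942]
tcp_rot: [0.131, 0.991, -0.0, -0.0]
ft_force: [-0.9, -0.1, -1.1]
width: 0.0261
grasp_force: 49.8
```

Run:
```python
from h import *
s=get_state(); print(s['ee_pos'],s['width'],s['grasp_force'],s['ft_force'],go(.5335,.353,0.0))
```

```text
[0.53125093 0.35392467 0.09419725] 0.0260624091994562 49.79856059011581 [-0.94323343 -0.11187863 -1.07073014] [-0.0124 -0.001   0.471 ]
```

Emit:
step_arm --rows '[{"dx": -0.01,"dy": 0,"dz": 0.15,"ax": 0,"ay": 0,"az": 0,"grip": -0.6},{"dx": -0.01,"dy": 0,"dz": 0.3,"ax": 0,"ay": 0,"az": 0,"grip": -0.6},{"dx": -0.01,"dy": 0,"dz": 0.4,"ax": 0,"ay": 0,"az": 0,"grip": -0.6},{"dx": -0.01,"dy": 0,"dz": 0.44,"ax": 0,"ay": 0,"az": 0,"grip": -0.6},{"dx": -0.01,"dy": 0,"dz": 0.46,"ax": 0,"ay": 0,"az": 0,"grip": -0.6},{"dx": -0.01,"dy": 0,"dz": 0.47,"ax": 0,"ay": 0,"az": 0,"grip": -0.6},{"dx": -0.01,"dy": 0,"dz": 0.475,"ax": 0,"ay": 0,"az": 0,"grip": -0.6},{"dx": -0.01,"dy": 0,"dz": 0.475,"ax": 0,"ay": 0,"az": 0,"grip": -0.6}]'

```text
time_s: 15.6
ee_pos: [0.5357, 0.3529, 0.0014]
tcp_rot: [0.133, 0.991, 0.001, 0.001]
ft_force: [1.0, 1.2, -1.9]
width: 0.0261
grasp_force: 50.0
```

Emit:
step_arm --rows '[{"dx": 0,"dy": 0,"dz": 0.0025,"ax": 0,"ay": 0,"az": 0,"grip": -0.6},{"dx": 0,"dy": 0,"dz": 0.005,"ax": 0,"ay": 0,"az": 0,"grip": -0.6},{"dx": 0,"dy": 0,"dz": 0.005,"ax": 0,"ay": 0,"az": 0,"grip": -0.6}]'

```text
time_s: 15.85
ee_pos: [0.5356, 0.3531, 0.001]
tcp_rot: [0.132, 0.991, 0.001, 0.001]
ft_force: [-1.5, -2.1, 6.4]
width: 0.0261
grasp_force: 50.4
```

Emit:
step_arm --rows '[{"dx": 0,"dy": 0,"dz": 0,"ax": 0,"ay": 0,"az": 0,"grip": -0.25},{"dx": 0,"dy": 0,"dz": 0,"ax": 0,"ay": 0,"az": 0,"grip": 0.0},{"dx": 0,"dy": 0,"dz": 0,"ax": 0,"ay": 0,"az": 0,"grip": 0.1},{"dx": 0,"dy": 0,"dz": 0,"ax": 0,"ay": 0,"az": 0,"grip": 0.1},{"dx": 0,"dy": 0,"dz": -0.1,"ax": 0,"ay": 0,"az": 0,"grip": 0.2},{"dx": 0,"dy": 0,"dz": -0.25,"ax": 0,"ay": 0,"az": 0,"grip": 0.3},{"dx": 0,"dy": 0,"dz": -0.4,"ax": 0,"ay": 0,"az": 0,"grip": 0.3},{"dx": 0,"dy": 0,"dz": -0.5,"ax": 0,"ay": 0,"az": 0,"grip": 0.3}]'

```text
time_s: 16.52
ee_pos: [0.5353, 0.3531, 0.1018]
tcp_rot: [0.132, 0.991, 0.001, 0.001]
ft_force: [1.0, -0.0, 1.1]
width: 0.0553
grasp_force: 0.0
```

Emit:
step_arm --rows '[{"dx": -0.06,"dy": -0.14,"dz": 0,"ax": 0,"ay": 0,"az": 0,"grip": 0.3},{"dx": -0.13,"dy": -0.32,"dz": 0,"ax": 0,"ay": 0,"az": 0,"grip": 0.3},{"dx": -0.2,"dy": -0.5,"dz": 0,"ax": 0,"ay": 0,"az": 0,"grip": 0.3},{"dx": -0.28,"dy": -0.68,"dz": 0,"ax": 0,"ay": 0,"az": 0,"grip": 0.3},{"dx": -0.35,"dy": -0.85,"dz": 0,"ax": 0,"ay": 0,"az": 0,"grip": 0.3}]'

```text
time_s: 16.93
ee_pos: [0.5572, 0.1684, 0.0989]
tcp_rot: [0.132, 0.991, -0.0, 0.0]
ft_force: [1.1, 0.1, 0.3]
width: 0.0555
grasp_force: 0.0
```

Emit:
step_arm --rows '[{"dx": -0.07,"dy": -0.18,"dz": 0,"ax": 0,"ay": 0,"az": 0,"grip": 0.3},{"dx": -0.14,"dy": -0.35,"dz": 0,"ax": 0,"ay": 0,"az": 0,"grip": 0.3},{"dx": -0.21,"dy": -0.52,"dz": 0,"ax": 0,"ay": 0,"az": 0,"grip": 0.3},{"dx": -0.28,"dy": -0.69,"dz": 0,"ax": 0,"ay": 0,"az": 0,"grip": 0.3},{"dx": -0.35,"dy": -0.85,"dz": 0,"ax": 0,"ay": 0,"az": 0,"grip": 0.3}]'

```text
time_s: 17.35
ee_pos: [0.5799, -0.0142, 0.0988]
tcp_rot: [0.133, 0.991, -0.0, 0.0]
ft_force: [-0.0, 0.4, -0.3]
width: 0.0559
grasp_force: 0.0
```

Emit:
step_arm --rows '[{"dx": -0.07,"dy": -0.18,"dz": 0,"ax": 0,"ay": 0,"az": 0,"grip": 0.3},{"dx": -0.14,"dy": -0.35,"dz": 0,"ax": 0,"ay": 0,"az": 0,"grip": 0.3},{"dx": -0.21,"dy": -0.52,"dz": 0,"ax": 0,"ay": 0,"az": 0,"grip": 0.3},{"dx": -0.28,"dy": -0.69,"dz": 0,"ax": 0,"ay": 0,"az": 0,"grip": 0.3},{"dx": -0.35,"dy": -0.84,"dz": 0,"ax": 0,"ay": 0,"az": 0,"grip": 0.3},{"dx": -0.35,"dy": -0.84,"dz": 0,"ax": 0,"ay": 0,"az": 0,"grip": 0.3},{"dx": -0.35,"dy": -0.84,"dz": 0,"ax": 0,"ay": 0,"az": 0,"grip": 0.3}]'

```text
time_s: 17.93
ee_pos: [0.6034, -0.1942, 0.0986]
tcp_rot: [0.134, 0.991, 0.0, -0.0]
ft_force: [-0.6, 0.4, -1.0]
width: 0.0553
grasp_force: 0.0
```

```bash
cat >> h.py <<'E'
def blob(f,z,x0=200,x1=360,y0=130,y1=290):
    # non-bench blob: pixels departing from bench colour
    im=cv2.imread('pics/'+f+'.png').astype(float)[y0:y1,x0:x1]
    ch=im[:,:,2]-im[:,:,0]; m=(ch<20).astype(np.uint8)
    n,l,s,c=cv2.connectedComponentsWithStats(m)
    for i in range(1,n):
        if s[i,4]>60: print('bbox',s[i,:4]+[x0,y0,0,0],'area',s[i,4])
E
python3 - <<'E'
from h import *
snap('wrist','w10'); s=get_state(); T=s['ee_pos']; print(T,s['width'])
blob('w10',.052); print('nose pred',px('w10',[.605,-.193,.052]),'base',px('w10',[.605,-.193,0]),px('w9',[.6165,.1675,.052])); blob('w9',.052)
E
```

```text
[ 0.60327525 -0.19281505  0.09845291] 0.05578589742487692
bbox [258 197  36  46] area 1318
bbox [200 255  20  35] area 668
bbox [337 255  23  35] area 748
nose pred [280.99908757 227.1428772 ] base [280.41627475 209.45778584] [279.15984916 230.35885632]
bbox [260 198  38  47] area 1414
bbox [200 255  20  35] area 666
bbox [337 255  23  35] area 742
```

Run:
```python
from h import *
X=w('w10',276.2,230,.052); print(X,go(X[0],X[1],-.004))
```

```text
[ 0.6061419  -0.19684953  0.052     ] [-0.0196 -0.016   0.5122]
```

Emit:
step_arm --rows '[{"dx": -0.015,"dy": -0.015,"dz": 0.15,"ax": 0,"ay": 0,"az": 0,"grip": 0.3},{"dx": -0.015,"dy": -0.015,"dz": 0.3,"ax": 0,"ay": 0,"az": 0,"grip": 0.3},{"dx": -0.015,"dy": -0.015,"dz": 0.42,"ax": 0,"ay": 0,"az": 0,"grip": 0.3},{"dx": -0.015,"dy": -0.015,"dz": 0.49,"ax": 0,"ay": 0,"az": 0,"grip": 0.3},{"dx": -0.015,"dy": -0.015,"dz": 0.52,"ax": 0,"ay": 0,"az": 0,"grip": 0.3},{"dx": -0.015,"dy": -0.015,"dz": 0.52,"ax": 0,"ay": 0,"az": 0,"grip": 0.3},{"dx": -0.015,"dy": -0.015,"dz": 0.52,"ax": 0,"ay": 0,"az": 0,"grip": 0.3}]'

```text
time_s: 18.57
ee_pos: [0.6065, -0.1961, -0.004]
tcp_rot: [0.132, 0.991, -0.0, 0.001]
ft_force: [-0.1, -0.2, 0.4]
width: 0.056
grasp_force: 0.0
```

Emit:
step_arm --force 50 --rows '[{"dx": 0,"dy": 0,"dz": 0,"ax": 0,"ay": 0,"az": 0,"grip": -0.6},{"dx": 0,"dy": 0,"dz": 0,"ax": 0,"ay": 0,"az": 0,"grip": -0.6},{"dx": 0,"dy": 0,"dz": 0,"ax": 0,"ay": 0,"az": 0,"grip": -0.6},{"dx": 0,"dy": 0,"dz": 0,"ax": 0,"ay": 0,"az": 0,"grip": -0.6},{"dx": 0,"dy": 0,"dz": 0,"ax": 0,"ay": 0,"az": 0,"grip": -0.6},{"dx": 0,"dy": 0,"dz": 0,"ax": 0,"ay": 0,"az": 0,"grip": -0.6},{"dx": 0,"dy": 0,"dz": 0,"ax": 0,"ay": 0,"az": 0,"grip": -0.6}]'

```text
time_s: 19.15
ee_pos: [0.6073, -0.1971, -0.0028]
tcp_rot: [0.133, 0.991, -0.0, 0.002]
ft_force: [-0.8, -0.2, 6.6]
width: 0.0263
grasp_force: 49.4
```

Emit:
step_arm --rows '[{"dx": 0,"dy": 0,"dz": -0.2,"ax": 0,"ay": 0,"az": 0,"grip": -0.6},{"dx": 0,"dy": 0,"dz": -0.4,"ax": 0,"ay": 0,"az": 0,"grip": -0.6},{"dx": 0.07,"dy": 0.13,"dz": -0.5,"ax": 0,"ay": 0,"az": 0,"grip": -0.6},{"dx": 0.16,"dy": 0.29,"dz": -0.5,"ax": 0,"ay": 0,"az": 0,"grip": -0.6},{"dx": 0.26,"dy": 0.46,"dz": -0.5,"ax": 0,"ay": 0,"az": 0,"grip": -0.6},{"dx": 0.36,"dy": 0.64,"dz": -0.5,"ax": 0,"ay": 0,"az": 0,"grip": -0.6},{"dx": 0.47,"dy": 0.82,"dz": -0.5,"ax": 0,"ay": 0,"az": 0,"grip": -0.6}]'

```text
time_s: 19.73
ee_pos: [0.5574, -0.0127, 0.0949]
tcp_rot: [0.133, 0.991, 0.0, 0.0]
ft_force: [0.7, -0.1, -1.2]
width: 0.026
grasp_force: 49.7
```

Emit:
step_arm --rows '[{"dx": 0.1,"dy": 0.17,"dz": 0,"ax": 0,"ay": 0,"az": 0,"grip": -0.6},{"dx": 0.2,"dy": 0.34,"dz": 0,"ax": 0,"ay": 0,"az": 0,"grip": -0.6},{"dx": 0.3,"dy": 0.52,"dz": 0,"ax": 0,"ay": 0,"az": 0,"grip": -0.6},{"dx": 0.4,"dy": 0.7,"dz": 0,"ax": 0,"ay": 0,"az": 0,"grip": -0.6},{"dx": 0.47,"dy": 0.86,"dz": 0,"ax": 0,"ay": 0,"az": 0,"grip": -0.6}]'

```text
time_s: 20.15
ee_pos: [0.5109, 0.1788, 0.0946]
tcp_rot: [0.132, 0.991, 0.0, -0.0]
ft_force: [-0.1, -0.1, -1.6]
width: 0.0258
grasp_force: 49.7
```

Emit:
step_arm --rows '[{"dx": 0.1,"dy": 0.18,"dz": 0,"ax": 0,"ay": 0,"az": 0,"grip": -0.6},{"dx": 0.2,"dy": 0.36,"dz": 0,"ax": 0,"ay": 0,"az": 0,"grip": -0.6},{"dx": 0.3,"dy": 0.54,"dz": 0,"ax": 0,"ay": 0,"az": 0,"grip": -0.6},{"dx": 0.39,"dy": 0.71,"dz": 0,"ax": 0,"ay": 0,"az": 0,"grip": -0.6},{"dx": 0.45,"dy": 0.83,"dz": 0,"ax": 0,"ay": 0,"az": 0,"grip": -0.6},{"dx": 0.474,"dy": 0.875,"dz": 0,"ax": 0,"ay": 0,"az": 0,"grip": -0.6},{"dx": 0.474,"dy": 0.875,"dz": 0,"ax": 0,"ay": 0,"az": 0,"grip": -0.6},{"dx": 0.474,"dy": 0.875,"dz": 0,"ax": 0,"ay": 0,"az": 0,"grip": -0.6}]'

```text
time_s: 20.82
ee_pos: [0.467, 0.3699, 0.0945]
tcp_rot: [0.132, 0.991, -0.001, -0.0]
ft_force: [0.4, -0.1, -1.8]
width: 0.026
grasp_force: 49.7
```

Run:
```python
from h import *
s=get_state(); print(s['ee_pos'],s['width'],s['grasp_force'],go(.468,.3705,0.0))
```

```text
[0.46696661 0.36985341 0.09447394] 0.026034329034950957 49.678385853767395 [-0.0042  0.0051  0.4724]
```

Emit:
step_arm --rows '[{"dx": 0,"dy": 0,"dz": 0.15,"ax": 0,"ay": 0,"az": 0,"grip": -0.6},{"dx": 0,"dy": 0,"dz": 0.3,"ax": 0,"ay": 0,"az": 0,"grip": -0.6},{"dx": 0,"dy": 0,"dz": 0.4,"ax": 0,"ay": 0,"az": 0,"grip": -0.6},{"dx": 0,"dy": 0,"dz": 0.44,"ax": 0,"ay": 0,"az": 0,"grip": -0.6},{"dx": 0,"dy": 0,"dz": 0.46,"ax": 0,"ay": 0,"az": 0,"grip": -0.6},{"dx": 0,"dy": 0,"dz": 0.47,"ax": 0,"ay": 0,"az": 0,"grip": -0.6},{"dx": 0,"dy": 0,"dz": 0.475,"ax": 0,"ay": 0,"az": 0,"grip": -0.6},{"dx": 0,"dy": 0,"dz": 0.475,"ax": 0,"ay": 0,"az": 0,"grip": -0.6}]'

```text
time_s: 21.48
ee_pos: [0.4685, 0.3708, 0.0013]
tcp_rot: [0.133, 0.991, 0.001, 0.001]
ft_force: [0.2, 0.0, -0.9]
width: 0.0259
grasp_force: 49.9
```

Emit:
step_arm --rows '[{"dx": 0,"dy": 0,"dz": 0.0025,"ax": 0,"ay": 0,"az": 0,"grip": -0.6},{"dx": 0,"dy": 0,"dz": 0.005,"ax": 0,"ay": 0,"az": 0,"grip": -0.6},{"dx": 0,"dy": 0,"dz": 0.005,"ax": 0,"ay": 0,"az": 0,"grip": -0.6}]'

```text
time_s: 21.73
ee_pos: [0.4684, 0.371, 0.0012]
tcp_rot: [0.132, 0.991, 0.001, 0.001]
ft_force: [-1.2, -1.8, 6.6]
width: 0.0263
grasp_force: 50.5
```

Emit:
step_arm --rows '[{"dx": 0,"dy": 0,"dz": 0,"ax": 0,"ay": 0,"az": 0,"grip": -0.25},{"dx": 0,"dy": 0,"dz": 0,"ax": 0,"ay": 0,"az": 0,"grip": 0.0},{"dx": 0,"dy": 0,"dz": 0,"ax": 0,"ay": 0,"az": 0,"grip": 0.1},{"dx": 0,"dy": 0,"dz": 0,"ax": 0,"ay": 0,"az": 0,"grip": 0.1},{"dx": 0,"dy": 0,"dz": -0.1,"ax": 0,"ay": 0,"az": 0,"grip": 0.2},{"dx": 0,"dy": 0,"dz": -0.25,"ax": 0,"ay": 0,"az": 0,"grip": 0.3},{"dx": 0,"dy": 0,"dz": -0.4,"ax": 0,"ay": 0,"az": 0,"grip": 0.45},{"dx": 0,"dy": 0,"dz": -0.5,"ax": 0,"ay": 0,"az": 0,"grip": 0.45}]'

```text
time_s: 22.4
ee_pos: [0.4681, 0.3711, 0.1017]
tcp_rot: [0.132, 0.991, 0.001, 0.001]
ft_force: [0.4, 0.2, 0.3]
width: 0.062
grasp_force: 0.0
```

Emit:
step_arm --rows '[{"dx": -0.02,"dy": -0.14,"dz": 0,"ax": 0,"ay": 0,"az": 0,"grip": 0.45},{"dx": -0.05,"dy": -0.32,"dz": 0,"ax": 0,"ay": 0,"az": 0,"grip": 0.45},{"dx": -0.08,"dy": -0.5,"dz": 0,"ax": 0,"ay": 0,"az": 0,"grip": 0.45},{"dx": -0.11,"dy": -0.68,"dz": 0,"ax": 0,"ay": 0,"az": 0,"grip": 0.45},{"dx": -0.15,"dy": -0.88,"dz": 0,"ax": 0,"ay": 0,"az": 0,"grip": 0.45}]'

```text
time_s: 22.82
ee_pos: [0.4493, 0.1918, 0.0988]
tcp_rot: [0.132, 0.991, 0.0, 0.0]
ft_force: [1.0, 0.0, 0.3]
width: 0.062
grasp_force: 0.0
```

Emit:
step_arm --rows '[{"dx": -0.03,"dy": -0.18,"dz": 0,"ax": 0,"ay": 0,"az": 0,"grip": 0.45},{"dx": -0.06,"dy": -0.36,"dz": 0,"ax": 0,"ay": 0,"az": 0,"grip": 0.45},{"dx": -0.09,"dy": -0.54,"dz": 0,"ax": 0,"ay": 0,"az": 0,"grip": 0.45},{"dx": -0.12,"dy": -0.71,"dz": 0,"ax": 0,"ay": 0,"az": 0,"grip": 0.45},{"dx": -0.15,"dy": -0.88,"dz": 0,"ax": 0,"ay": 0,"az": 0,"grip": 0.45}]'

```text
time_s: 23.23
ee_pos: [0.4321, 0.0135, 0.0989]
tcp_rot: [0.132, 0.991, 0.0, 0.0]
ft_force: [0.9, 0.1, 0.0]
width: 0.0619
grasp_force: 0.0
```

Emit:
step_arm --rows '[{"dx": -0.03,"dy": -0.18,"dz": 0,"ax": 0,"ay": 0,"az": 0,"grip": 0.45},{"dx": -0.06,"dy": -0.36,"dz": 0,"ax": 0,"ay": 0,"az": 0,"grip": 0.45},{"dx": -0.09,"dy": -0.54,"dz": 0,"ax": 0,"ay": 0,"az": 0,"grip": 0.45},{"dx": -0.12,"dy": -0.71,"dz": 0,"ax": 0,"ay": 0,"az": 0,"grip": 0.45},{"dx": -0.14,"dy": -0.87,"dz": 0,"ax": 0,"ay": 0,"az": 0,"grip": 0.45},{"dx": -0.14,"dy": -0.87,"dz": 0,"ax": 0,"ay": 0,"az": 0,"grip": 0.45},{"dx": -0.14,"dy": -0.87,"dz": 0,"ax": 0,"ay": 0,"az": 0,"grip": 0.45}]'

```text
time_s: 23.82
ee_pos: [0.4136, -0.1614, 0.0989]
tcp_rot: [0.134, 0.991, 0.0, -0.0]
ft_force: [-0.1, 0.2, -0.3]
width: 0.062
grasp_force: 0.0
```

Run:
```python
from h import *
snap('wrist','w11'); s=get_state(); T=s['ee_pos']; print(T,s['width'])
# white cap: bright, neutral; fit circle
im=cv2.imread('pics/w11.png')[130:330,190:370].astype(int)
print('bench',im[5,5]); m=((im.min(2)>120)&(im[:,:,2]-im[:,:,0]<22)).astype(np.uint8)
n,l,st,c=cv2.connectedComponentsWithStats(m)
for i in range(1,n):
  if st[i,4]>100: print(st[i]+[190,130,0,0,0],c[i]+[190,130])
print('pred cap',px('w11',[.4156,-.1605,.068]), px('w11',[.4156+.019,-.1605,.068]),go(.4156,-.1605,.02)); blob('w11',.068)
```

```text
[ 0.41367988 -0.16029792  0.09869394] 0.06163740263046275
bench [121 149 160]
[ 245  210   57   54 2373] [272.81626633 236.47450485]
[339 286  10  27 113] [342.44247788 300.52212389]
pred cap [280.90241234 234.87252558] [288.31719294 260.57077514] [-0.0097  0.0013  0.3935]
bbox [333 130  10  29] area 229
bbox [245 194  57  70] area 3015
bbox [200 256  13  34] area 405
bbox [337 256  23  34] area 577
```

Run:
```python
from h import *
X=w('w11',273,236.5,.068); print(X,go(X[0],X[1],.024))
```

```text
[ 0.4152987  -0.16584872  0.068     ] [-0.0153 -0.0249  0.3734]
```

Emit:
step_arm --rows '[{"dx": -0.015,"dy": -0.025,"dz": 0,"ax": 0,"ay": 0,"az": 0,"grip": 0.45},{"dx": -0.015,"dy": -0.025,"dz": 0.1,"ax": 0,"ay": 0,"az": 0,"grip": 0.45},{"dx": -0.015,"dy": -0.025,"dz": 0.2,"ax": 0,"ay": 0,"az": 0,"grip": 0.45},{"dx": -0.015,"dy": -0.025,"dz": 0.3,"ax": 0,"ay": 0,"az": 0,"grip": 0.45},{"dx": -0.015,"dy": -0.025,"dz": 0.37,"ax": 0,"ay": 0,"az": 0,"grip": 0.45},{"dx": -0.015,"dy": -0.025,"dz": 0.37,"ax": 0,"ay": 0,"az": 0,"grip": 0.45},{"dx": -0.015,"dy": -0.025,"dz": 0.37,"ax": 0,"ay": 0,"az": 0,"grip": 0.45}]'

```text
time_s: 24.45
ee_pos: [0.4151, -0.1646, 0.0242]
tcp_rot: [0.132, 0.991, 0.0, -0.001]
ft_force: [-0.7, 0.2, 0.1]
width: 0.0618
grasp_force: 0.0
```

Emit:
step_arm --force 30 --rows '[{"dx": 0,"dy": 0,"dz": 0,"ax": 0,"ay": 0,"az": 0,"grip": -0.4},{"dx": 0,"dy": 0,"dz": 0,"ax": 0,"ay": 0,"az": 0,"grip": -0.4},{"dx": 0,"dy": 0,"dz": 0,"ax": 0,"ay": 0,"az": 0,"grip": -0.4},{"dx": 0,"dy": 0,"dz": 0,"ax": 0,"ay": 0,"az": 0,"grip": -0.4},{"dx": 0,"dy": 0,"dz": 0,"ax": 0,"ay": 0,"az": 0,"grip": -0.4},{"dx": 0,"dy": 0,"dz": 0,"ax": 0,"ay": 0,"az": 0,"grip": -0.4}]'

```text
time_s: 24.95
ee_pos: [0.4169, -0.1663, 0.0266]
tcp_rot: [0.133, 0.991, -0.0, 0.002]
ft_force: [0.1, 1.4, 6.6]
width: 0.0369
grasp_force: 30.5
```

Emit:
step_arm --rows '[{"dx": 0,"dy": 0,"dz": -0.2,"ax": 0,"ay": 0,"az": 0,"grip": -0.4},{"dx": 0,"dy": 0,"dz": -0.4,"ax": 0,"ay": 0,"az": 0,"grip": -0.4},{"dx": -0.09,"dy": -0.11,"dz": -0.5,"ax": 0,"ay": 0,"az": 0,"grip": -0.4},{"dx": -0.21,"dy": -0.25,"dz": -0.5,"ax": 0,"ay": 0,"az": 0,"grip": -0.4},{"dx": -0.34,"dy": -0.41,"dz": -0.5,"ax": 0,"ay": 0,"az": 0,"grip": -0.4},{"dx": -0.48,"dy": -0.57,"dz": -0.5,"ax": 0,"ay": 0,"az": 0,"grip": -0.4},{"dx": -0.6,"dy": -0.72,"dz": -0.5,"ax": 0,"ay": 0,"az": 0,"grip": -0.4},{"dx": -0.71,"dy": -0.845,"dz": -0.5,"ax": 0,"ay": 0,"az": 0,"grip": -0.4}]'

```text
time_s: 25.62
ee_pos: [0.5084, -0.3687, 0.1245]
tcp_rot: [0.133, 0.991, -0.0, -0.0]
ft_force: [0.2, -0.2, -0.2]
width: 0.0369
grasp_force: 30.4
```

Emit:
step_arm --rows '[{"dx": 0,"dy": 0,"dz": 0,"ax": 0,"ay": 0,"az": 0,"grip": -0.4},{"dx": 0,"dy": 0,"dz": 0,"ax": 0,"ay": 0,"az": 0,"grip": -0.4}]'

```text
time_s: 25.78
ee_pos: [0.5078, -0.3673, 0.1239]
tcp_rot: [0.133, 0.991, 0.001, -0.001]
ft_force: [-0.3, 0.3, -0.1]
width: 0.0363
grasp_force: 30.4
```

Run:
```python
from h import *
snap('wrist','w12'); s=get_state(); T=s['ee_pos']; print(T,s['width'],s['grasp_force'],go(.508,-.3655,T[2]))
im=cv2.imread('pics/w12.png').astype(int); m=((im[:,:,0]-im[:,:,2])>25).astype(np.uint8)
n,l,st,c=cv2.connectedComponentsWithStats(m); i=1+st[1:,4].argmax(); print('blue bbox',st[i])
print([px('w12',[.508+a,-.3655+b,.04]).round() for a in(-.05,.05) for b in(-.042,.042)])
```

```text
[ 0.50754541 -0.36608057  0.12403655] 0.036565090094947364 30.43359875679016 [-0.0014  0.0034  0.    ]
blue bbox [ 207  141  126  113 8440]
[array([213., 167.]), array([316., 138.]), array([249., 278.]), array([344., 254.])]
```

Emit:
step_arm --rows '[{"dx": 0,"dy": -0.01,"dz": 0.15,"ax": 0,"ay": 0,"az": 0,"grip": -0.4},{"dx": 0,"dy": -0.01,"dz": 0.3,"ax": 0,"ay": 0,"az": 0,"grip": -0.4},{"dx": 0,"dy": -0.01,"dz": 0.4,"ax": 0,"ay": 0,"az": 0,"grip": -0.4},{"dx": 0,"dy": -0.01,"dz": 0.44,"ax": 0,"ay": 0,"az": 0,"grip": -0.4},{"dx": 0,"dy": -0.01,"dz": 0.46,"ax": 0,"ay": 0,"az": 0,"grip": -0.4},{"dx": 0,"dy": -0.01,"dz": 0.47,"ax": 0,"ay": 0,"az": 0,"grip": -0.4},{"dx": 0,"dy": -0.01,"dz": 0.475,"ax": 0,"ay": 0,"az": 0,"grip": -0.4},{"dx": 0,"dy": -0.01,"dz": 0.475,"ax": 0,"ay": 0,"az": 0,"grip": -0.4}]'

```text
time_s: 26.5
ee_pos: [0.5085, -0.3687, 0.0317]
tcp_rot: [0.132, 0.991, -0.001, 0.001]
ft_force: [0.8, -0.5, -0.4]
width: 0.0368
grasp_force: 30.4
```

Emit:
step_arm --rows '[{"dx": 0,"dy": 0,"dz": 0.0025,"ax": 0,"ay": 0,"az": 0,"grip": -0.4},{"dx": 0,"dy": 0,"dz": 0.005,"ax": 0,"ay": 0,"az": 0,"grip": -0.4},{"dx": 0,"dy": 0,"dz": 0.005,"ax": 0,"ay": 0,"az": 0,"grip": -0.4}]'

```text
time_s: 26.75
ee_pos: [0.5085, -0.3688, 0.0306]
tcp_rot: [0.133, 0.991, -0.001, 0.001]
ft_force: [-0.4, 0.0, 5.2]
width: 0.0362
grasp_force: 30.7
```

Contact at 5.2 N. Releasing and lifting clear.

Emit:
step_arm --rows '[{"dx": 0,"dy": 0,"dz": 0,"ax": 0,"ay": 0,"az": 0,"grip": 0.0},{"dx": 0,"dy": 0,"dz": 0,"ax": 0,"ay": 0,"az": 0,"grip": 0.2},{"dx": 0,"dy": 0,"dz": 0,"ax": 0,"ay": 0,"az": 0,"grip": 0.4},{"dx": 0,"dy": 0,"dz": 0,"ax": 0,"ay": 0,"az": 0,"grip": 0.4},{"dx": 0,"dy": 0,"dz": -0.1,"ax": 0,"ay": 0,"az": 0,"grip": 0.4},{"dx": 0,"dy": 0,"dz": -0.25,"ax": 0,"ay": 0,"az": 0,"grip": 0.4},{"dx": 0,"dy": 0,"dz": -0.4,"ax": 0,"ay": 0,"az": 0,"grip": 0.4},{"dx": 0,"dy": 0,"dz": -0.6,"ax": 0,"ay": 0,"az": 0,"grip": 0.4}]'

```text
time_s: 27.42
ee_pos: [0.506, -0.3667, 0.147]
tcp_rot: [0.133, 0.991, 0.002, -0.002]
ft_force: [0.1, 0.4, 0.0]
width: 0.0596
grasp_force: 0.0
```

Emit:
step_arm --rows '[{"dx": 0,"dy": 0,"dz": -0.2,"ax": 0,"ay": 0,"az": 0,"grip": 0.4},{"dx": 0,"dy": 0,"dz": -0.4,"ax": 0,"ay": 0,"az": 0,"grip": 0.4},{"dx": 0,"dy": 0,"dz": -0.4,"ax": 0,"ay": 0,"az": 0,"grip": 0.4}]'

```text
time_s: 27.67
ee_pos: [0.511, -0.3712, 0.2404]
tcp_rot: [0.132, 0.991, -0.005, 0.007]
ft_force: [0.7, -0.4, 2.4]
width: 0.0597
grasp_force: 0.0
```

Run:
```python
from h import *
snap('scene','scf'); snap('side','sf'); snap('wrist','wf')
r=lambda f,y0,y1,x0,x1,k:cv2.resize(cv2.imread('pics/'+f+'.png')[y0:y1,x0:x1],None,fx=k,fy=k,interpolation=2)
o=np.zeros((600,800,3),np.uint8)
for im,y,x in((r('scf',165,275,270,480,2),0,0),(r('sf',180,410,180,330,1.6),0,430),(r('wf',110,310,180,400,1.2),240,0),(r('scf',190,270,80,170,2.4),390,430)):
    o[y:y+im.shape[0],x:x+im.shape[1]]=im[:600-y,:800-x]
cv2.imwrite('pics/vf.png',o)
```

```text
(no output)
```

View pics/vf.png

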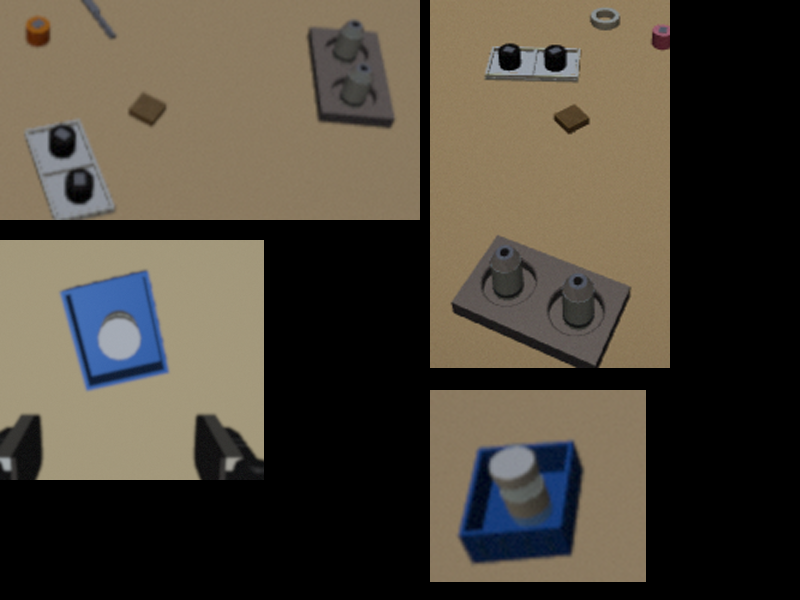

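The composite shows both mounts in the tray bays at (62,140) and (80,185). The objectives stand nose up in the wells at (507,270) and (578,300), and the jar is upright in the basket at (120,338). Handing in.

```bash
python3 -c "
from h import *
print(hand_in())"
```

```text
the job is handed in; nothing more can be done
None
```

The job is handed in: both mounts are in the tray bays, both objectives are nose up in the wells of the rest, and the jar is upright in the basket, all released, at about 28 s of robot time.

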